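Lay a tea place: warmer, pot, cup and honey

ROBOT

A 7-joint arm with a two-finger parallel gripper is mounted at the origin on a cart in front of the work surface, level with it; the furniture and walls round the work are solid. World frame = base frame: x ahead of the robot, y to its left, z up, the work surface at z = 0. Lengths are in mm, angles in rad, forces in N, time in s.
With the tool pointing down it reaches from about 350 to 900 mm from the base axis. Payload 7.2 kg.
Tool frame: the origin (TCP) lies midway between the tips of the shut fingers; the grasp point (between the pads) lies 19 mm behind it (manip.grip_depth is the distance from the TCP to the grasp point, in mm); z points along the fingers, y is the line along which they close (so a half turn about z gives the same grasp; the last joint's range is limited). The gripper opens to 88 mm and grips with 3 to 60 N. Pads are 20 mm wide; open, the fingers measure 115 mm over their backs; the gripper's body (75 mm by 178 mm) begins 61 mm behind the grasp point.
Start: joints at [1.137, 0.411, -0.013, 1.596, 0.006, 1.134, -0.082], TCP at [223.549, -583.657, 222.653] pointing down, gripper open.
Joint ranges: [-2.95, 2.95], [-0.29, 1.99], [-1.47, 1.44], [0.14, 2.54], [-1.03, 4.17], [0.13, 1.85], [-2.86, 2.86]. Speed limits (rad/s): [2.39, 2.39, 3.01, 3.01, 3.14, 3.14, 3.14].

INTERFACE

Orientations are given as a unit quaternion [x, y, z, w].
In Python, from rig import manip gives the robot as it stands.
- The arm moves only by the tool servo_tool, never from a script. Its argument "increments" is a list of rows, each an object of numbers: "x", "y", "z": the shift along the tool's x, y, z each as a share of 0.25 m, from -1 to 1; "ax", "ay", "az": the turn, a rotation vector about the tool's x, y, z each as a share of 90 degrees, from -1 to 1; "gripper": the closure, from 0 (fully open) to 1 (shut). In form: [{"x": .., "y": .., "z": .., "ax": .., "ay": .., "az": .., "gripper": ..}, ...]. A call has 1 to 10 rows; each row shifts and turns the commanded pose from where the row before left it, along the tool's axes as they then stand; what a row does not reach is not made up. A row lasts 1/8 s, in which the tool goes at most 62.5 mm and 10.7 degrees, less where a joint would pass 70% of its speed; a pose out of reach is approached as far as the arm can. A call with a number of a shift or a turn outside -1 to 1 is refused whole. A call with a gripper value outside its range is refused whole. The fingers move at their own pace and stop on an object; the grip force is fixed at half the most. Time passes only in rows, so rows that do not move let the fingers close. It gives the time, the measured TCP pose, the force, the opening and the grip force at its end, in the units of the state.
- manip.state(): the state, without advancing time (a new reading comes with each control period).
- manip.camera(name): name is "scene" or "side" or "wrist"; returns the picture (400x640x3 uint8, red, green, blue); there is no depth.
- manip.camera_params(name): a dict with "fx", "fy", "cx", "cy" (pixels), "cam_to_world" (4x4, takes a point from camera to world coordinates); the wrist camera has in their place "mount" (4x4, takes a point from camera to tool coordinates, whose origin is the TCP and whose axes are the flange's). Camera axes: x right, y down, z forward; pixel columns grow to the right and rows downward; lengths in mm; the calibration is good to about 2 mm. A picture is of the moment at which its call begins: read the wrist's pose just before it. camera_params takes no time and is no camera call.
- manip.hand_in(): hands the job in; it is judged then, once.
The state is a dict: "time_s": time; "joint_pos": joint angles; "qvel": joint speeds; "joint_efforts": joint torques, N m; "position": TCP position; "eef_rot": TCP orientation; "ft_force": force on the tool from outside, world axes, zero at the start; "wrist_torque": the same for the moment, N m; "finger_gap": finger opening in mm; "grip_force": force on a finger pad.
Only numpy, scipy, OpenCV 4.12 (cv2) and the standard library are available. Lean on these libraries where they do the work, as an engineer would, in place of code of your own. Each camera call takes 0.05 s, during which the arm holds its last target. There are 200 camera calls.

TASK

Lay the tea place: stand the tea light upright in the dish of the warmer, set the teapot squarely on the warmer's ring over it with its spout pointing towards the saucer, and close the pot with its lid. Stand the cup in the middle of the saucer and the honey jar in the middle of the cork coaster. Set the pot down gently and never let it or the cup tip over.

Things in the scene. Friction and masses are not known exactly. Their poses are not given: they have to be found in the camera images.
- warmer: Tea warmer, fixed: dark round wooden foot, 124 mm wide, 8 mm thick; four wires carry a dark steel ring, bore 106, outside 122, top 56 mm above the worktop. In the foot's middle is a steel candle dish, bore 54, floor 8 mm above the worktop, lip 2 mm high, reached from above through the ring. Origin on its axis at worktop level, z up.
- saucer: Terracotta saucer, fixed, 120 mm across, rim 12 mm high, flat middle about 80 mm across at 5 mm above the worktop. It lies to the left or to the right of the warmer, 130 to 210 mm from it. Origin at the centre of its underside, at worktop level.
- coaster: Round cork coaster, fixed, 96 mm across, flat, 7 mm thick; on the warmer's other side. Origin at the centre of its underside, at worktop level.
- candle_center (a point): Tea light (unlit, in a thin metal cup), loose, 38 mm across, 15 mm high, 20 g. Point: its centre, 7.5 mm above its underside; z up. Rigid sides.
- teapot_center (a point): Terracotta teapot, loose, open, 0.3-0.5 kg, 98 mm high, belly 124 wide. Point: on its axis 49 mm above its underside; z up, x to the spout, -x to the handle. Neck 64 outside, 56 bore, 78-98 mm up: grip it at any angle (spout, handle reach 83 mm out, below 76). Foot 10 mm high, 86 wide below, tapering to 101; it drops into the ring, the flat shoulder above rests on it, the point then 94 mm above the worktop.
- pot_lid_center (a point): Teapot lid, terracotta, loose, 46 mm high, 70 g. Point: on its axis, 23 mm above its underside; z up. From below: plug 41 to 49 mm wide, 10 mm deep, on which it stands; flange 67 mm wide; low dome up to 22 mm; upright round knob 20 mm wide, 24 to 46 mm up, to grip. On the pot the flange rests on the rim, the lid's underside 10 mm below the rim.
- tea_cup_center (a point): Terracotta cup without handle, loose, open, 68 mm high, 65 mm across at the rim, 63 mm at 45 mm up, 44 mm at the foot, about 140 g. Point: on its axis, 34 mm above its underside; z up.
- honey_jar_center (a point): Honey jar, loose: round amber glass jar, 52 mm across from 4 to 40 mm above its underside, closed by a pale wooden lid (50 mm across) with a small round knob; 68 mm high in all, 0.12 to 0.2 kg. Point: on its axis, 34 mm above its underside; z up.
- blender: Jug blender, fixed, no part of the job: 350 mm high, 180 mm wide; origin under its middle, at worktop level. Go round it. More fixed clutter: bottles and cartons up to 350 mm high along the front edge and the left (x below 0.43 m), a flag pole 430 high at x 0.44, y -0.38, a jar 105 high, 73 wide at x 0.54, y 0.08, cartons 75 high at x 0.57, y -0.01 and 92 high at x 0.43, y 0.26.
Things that resemble listed ones, but are neither listed nor needed, are in the scene too. Of the things that look like the part that bears candle_center, the larger one is meant. What is shaped like the part that bears honey_jar_center but purple is not meant.

How it is judged:
By the outcome, as a careful person would: the job done as asked, in the order asked, and still so for the second after the job is handed in, with the robot touching nothing.
It also fails if it takes over 144 s, if anything falls off the work surface, if the arm or the gripper's body presses on something with over 40 N, if the wrist force passes 120 N, or if a joint passes its speed limit or range.

## Working session

There is one attempt and no reset: what is moved stays moved. The work goes in short steps, Python scripts to look and compute and a tool call to move; the robot and the scene stay as the last step left them, time stands still between calls to the robot, and variables do not carry over. Pictures are saved under pics/ and viewed, at most 14 in all, crops included, and the job is handed in when it is done.

Besides the shell and the picture viewer there is one more tool, called after "Emit:" as name(argument=value, ...) on one line, values as JSON. servo_tool: Moves the arm, as the interface text tells. Its arguments: {"type":"object","properties":{"increments":{"type":"array","items":{"type":"object","properties":{"x":{"type":"number"},"y":{"type":"number"},"z":{"type":"number"},"ax":{"type":"number"},"ay":{"type":"number"},"az":{"type":"number"},"gripper":{"type":"number"}}}}},"required":["increments"]}

```bash
mkdir -p pics; ls; python3 - <<'E'
from rig import manip
import cv2,json
s=manip.state(); print({k:s[k] for k in('time_s','position','eef_rot','finger_gap')}); print(manip.grip_depth)
for n in('scene','side'):
    im=manip.camera(n); cv2.imwrite(f'pics/{n}0.png',im[:,:,::-1])
for n in('scene','side','wrist'):
    print(n,manip.camera_params(n))
E
```

```text
pics
{'time_s': 0.0, 'position': array([ 223.32252251, -583.1902954 ,  221.82584944]), 'eef_rot': array([ 9.83322117e-01,  1.81870731e-01, -2.01039278e-04, -7.81287103e-04]), 'finger_gap': 87.8547972424387}
18.700000000000003
scene {'fx': 440.8530784747666, 'fy': 440.8530784747666, 'cx': 318.30058631978596, 'cy': 197.00837389908384, 'cam_to_world': array([[-3.58173408e-01,  6.14745472e-01, -7.02708912e-01,
         1.42365705e+03],
       [ 9.33622207e-01,  2.42139281e-01, -2.64041935e-01,
         3.94627660e+02],
       [ 7.83484694e-03, -7.50637445e-01, -6.60667876e-01,
         8.84410727e+02],
       [ 0.00000000e+00,  0.00000000e+00,  0.00000000e+00,
         1.00000000e+00]])}
side {'fx': 407.54092574155595, 'fy': 407.54092574155595, 'cx': 310.7155830910475, 'cy': 196.8542023263974, 'cam_to_world': array([[-9.99927194e-01,  1.20115946e-02, -1.15290382e-03,
         5.87977191e+02],
       [ 8.75636628e-03,  6.56546342e-01, -7.54234862e-01,
         8.09384598e+02],
       [-8.30262862e-03, -7.54190044e-01, -6.56603719e-01,
         7.35991444e+02],
       [ 0.00000000e+00,  0.00000000e+00,  0.00000000e+00,
         1.00000000e+00]])}
wrist {'fx': 316.3772635000955, 'fy': 316.3772635000955, 'cx': 324.1721686406369, 'cy': 200.05377402385153, 'mount': array([[ 1.10138127e-03, -9.59184741e-01, -2.82778040e-01,
         7.74446127e+01],
       [ 9.99999379e-01,  1.10386149e-03,  1.50554446e-04,
        -6.95712581e-01],
       [ 1.67738261e-04, -2.82778030e-01,  9.59185361e-01,
        -1.62221841e+02],
       [ 0.00000000e+00,  0.00000000e+00,  0.00000000e+00,
         1.00000000e+00]])}
```

View pics/scene0.png

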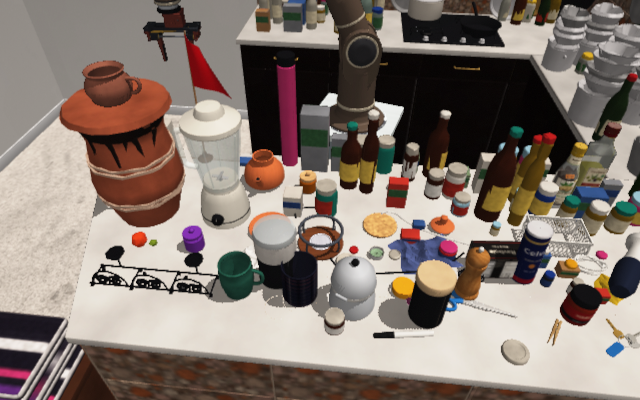

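View pics/side0.png

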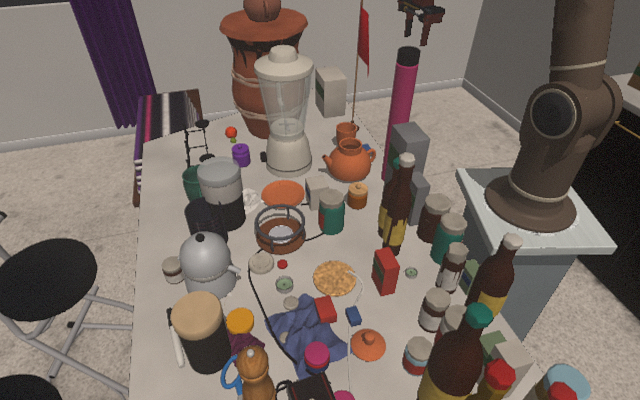

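Scene: warmer ~(321,237), saucer ~(268,225), coaster ~(380,225), teapot (264,170), honey jar (308,182), lid (442,225). In the side view the cup is near (346,133). The tea light isn't identified yet, so I'll enlarge crops.

```bash
python3 - <<'E'
import cv2
a=cv2.imread('pics/side0.png')[110:370,230:430]; cv2.imwrite('pics/side_c.png',cv2.resize(a[:, :],None,fx=3,fy=3,interpolation=cv2.INTER_CUBIC)[:390])
b=cv2.imread('pics/side0.png')[240:370,230:430]
cv2.imwrite('pics/side_c.png',cv2.resize(cv2.imread('pics/side0.png')[115:255,235:415],None,fx=4,fy=4,interpolation=cv2.INTER_CUBIC))
cv2.imwrite('pics/side_d.png',cv2.resize(b,None,fx=4,fy=4,interpolation=cv2.INTER_CUBIC))
E
```

```text
(no output)
```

View pics/side_c.png

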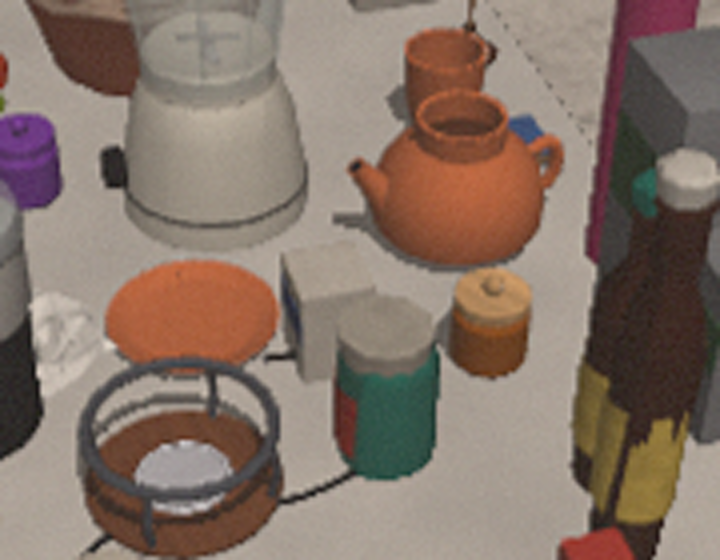

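View pics/side_d.png

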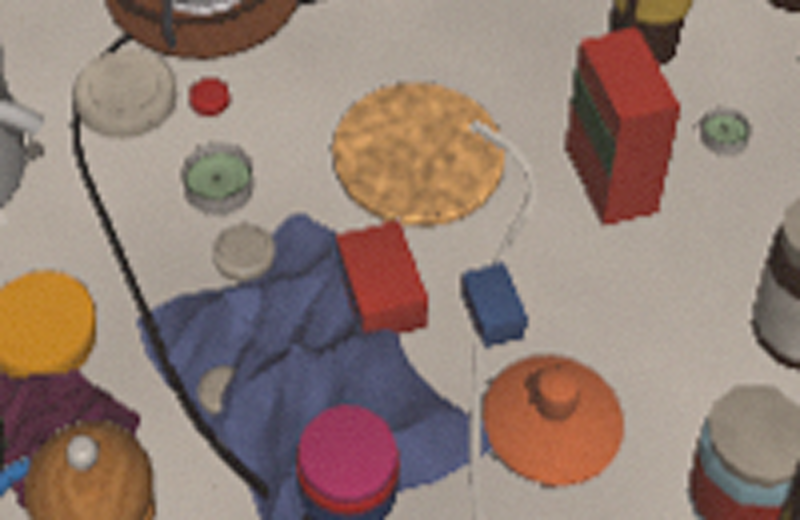

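Side crop: the larger green tea light is at crop (217,175), i.e. side (284,284); the smaller decoy is near the red carton. The lid knob is at (556,387). In the other crop, the pot neck centre is (462,117), the cup rim (446,50), the jar knob (493,284), the saucer (192,315) and the ring (179,428).

```bash
cat > h.py <<'E'
import numpy as np,cv2
from rig import manip
from scipy.spatial.transform import Rotation as R
def pose(): 
    s=manip.state(); T=np.eye(4); T[:3,:3]=R.from_quat(s['eef_rot']).as_matrix(); T[:3,3]=s['position']; return T
def ray(n,u,v,z,T=None):
    p=manip.camera_params(n); M=p['cam_to_world'] if T is None else T@p['mount']
    d=M[:3,:3]@[(u-p['cx'])/p['fx'],(v-p['cy'])/p['fy'],1]; o=M[:3,3]
    return (o+d*(z-o[2])/d[2])[:2].round(1)
def proj(n,P,T=None):
    p=manip.camera_params(n); M=p['cam_to_world'] if T is None else T@p['mount']
    q=np.linalg.inv(M)@np.r_[P,1]; return (q[:2]/q[2]*p['fx']+[p['cx'],p['cy']]).round(1)
def yaw(T): return np.arctan2(T[1,0],T[0,0])
def go(target,yw=None):
    "shift in shares along present tool axes, then az share"
    T=pose(); d=T[:3,:3].T@(np.array(target)-T[:3,3])/250
    s=manip.state()
    print('t',round(s['time_s'],2),'pos',T[:3,3].round(1),'yaw',yaw(T).round(3),'gap',round(s['finger_gap'],1),'q7',round(s['joint_pos'][6],2),'tilt',T[:2,2].round(4))
    print('shift',d.round(3),end=' ')
    if yw is not None:
        e=(yw-yaw(T)+np.pi)%(2*np.pi)-np.pi; print('az',(-e/(np.pi/2)).round(3),end='')
    print()
def snap(name):
    T=pose(); im=manip.camera('wrist')[:,:,::-1]; cv2.imwrite(f'pics/{name}.png',im); np.save(f'pics/{name}.npy',T); return T,im
E
python3 - <<'E'
from h import *
c=lambda u,v:(235+u/4,115+v/4); d=lambda u,v:(230+u/4,240+v/4)
for n,p,z in [('candle',d(217,174),14),('lidknob',d(556,385),46),('lidflange',d(554,419),12),('coaster',d(419,152),7),('saucer',c(192,315),12),('ring',c(179,428),56),('dish',c(184,475),8),('neck',c(462,117),98),('cup',c(446,51),68),('jar',c(493,293),58),('spout',c(357,165),72),('handle',c(556,150),65),('blender',c(216,210),0)]:
    print(n,ray('side',*p,z))
for n,p,z in [('ringS',(321,231),56),('potS',(265,155),98),('lidS',(442,219),46),('candleS',(376,252),14),('jarS',(308,174),58),('coasterS',(380,225),7)]:
    print(n,ray('scene',*p,z))
E
```

```text
candle [646.6 265.3]
lidknob [482.5 411.2]
lidflange [480.3 409.3]
coaster [535.8 246.8]
saucer [662.3 -36.6]
ring [661.1 117.9]
dish [661.2 110.4]
neck [ 473.7 -145.4]
cup [ 473.2 -281.7]
jar [463.3  -1.1]
spout [ 547.4 -125.8]
handle [ 404.2 -151.2]
blender [ 650.7 -171.4]
ringS [665.6 118.3]
potS [ 466.8 -138.4]
lidS [492.9 406.7]
candleS [646.1 265.6]
jarS [458.   -2.2]
coasterS [538.1 248.2]
```

Emit:
servo_tool(increments=[{"z":-0.18},{"z":-0.18},{"z":-0.18},{"z":-0.18},{"z":-0.18},{"x":0.1,"y":-0.09},{"x":0.14,"y":-0.128},{"x":0.14,"y":-0.128},{"x":0.14,"y":-0.128},{"x":0.14,"y":-0.128}])

```text
invalid input at $.increments[0]: expected keys x, y, z, ax, ay, az, gripper
```

Emit:
servo_tool(increments=[{"x":0.14,"y":-0.128},{"x":0.14,"y":-0.128},{"x":0.14,"y":-0.128},{"x":0.14,"y":-0.128},{"x":0.14,"y":-0.128},{"x":0.14,"y":-0.128},{"x":0.14,"y":-0.128},{"x":0.14,"y":-0.128},{"x":0.14,"y":-0.128},{"x":0.14,"y":-0.128}])

```text
invalid input at $.increments[0]: expected keys x, y, z, ax, ay, az, gripper
```

Emit:
servo_tool(increments=[{"az":-0.11},{"az":-0.11},{"az":-0.11},{"az":-0.11},{"az":-0.11},{"az":-0.11},{"az":-0.107},{}])

```text
invalid input at $.increments[0]: expected keys x, y, z, ax, ay, az, gripper
```

```bash
python3 - <<'E'
from h import *
go([646,265,250],np.pi/2)
snap('w1')
E
```

```text
t 0.1 pos [ 223.4 -583.3  221.9] yaw 0.366 gap 87.7 q7 -0.08 tilt [-0.0006  0.0013]
shift [ 2.792 -2.564 -0.109] az -0.767
```

View pics/w1.png

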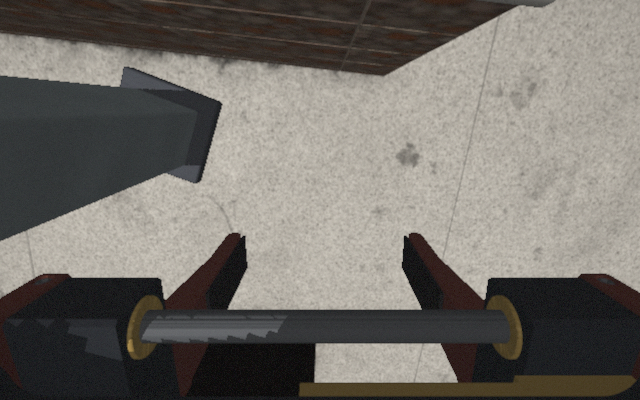

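The wrist view shows only the floor; the start is outside the work area. I'll resend with full rows.

Emit:
servo_tool(increments=[{"x":0,"y":0,"z":-0.13,"ax":0,"ay":0,"az":-0.11,"gripper":0},{"x":0,"y":0,"z":-0.13,"ax":0,"ay":0,"az":-0.11,"gripper":0},{"x":0,"y":0,"z":-0.13,"ax":0,"ay":0,"az":-0.11,"gripper":0},{"x":0,"y":0,"z":-0.13,"ax":0,"ay":0,"az":-0.11,"gripper":0},{"x":0,"y":0,"z":-0.13,"ax":0,"ay":0,"az":-0.11,"gripper":0},{"x":0,"y":0,"z":-0.13,"ax":0,"ay":0,"az":-0.11,"gripper":0},{"x":0,"y":0,"z":-0.13,"ax":0,"ay":0,"az":-0.107,"gripper":0},{"x":0.17,"y":0.085,"z":0,"ax":0,"ay":0,"az":0,"gripper":0},{"x":0.17,"y":0.085,"z":0,"ax":0,"ay":0,"az":0,"gripper":0},{"x":0.17,"y":0.085,"z":0,"ax":0,"ay":0,"az":0,"gripper":0}])

```text
time_s: 1.4
position: [287.8, -454.7, 449.8]
eef_rot: [0.707, 0.707, 0.0, -0.0]
ft_force: [0.4, -0.6, 0.8]
finger_gap: 87.9
grip_force: 0.0
```

Emit:
servo_tool(increments=[{"x":0.17,"y":0.085,"z":0,"ax":0,"ay":0,"az":0,"gripper":0},{"x":0.17,"y":0.085,"z":0,"ax":0,"ay":0,"az":0,"gripper":0},{"x":0.17,"y":0.085,"z":0,"ax":0,"ay":0,"az":0,"gripper":0},{"x":0.17,"y":0.085,"z":0,"ax":0,"ay":0,"az":0,"gripper":0},{"x":0.17,"y":0.085,"z":0,"ax":0,"ay":0,"az":0,"gripper":0},{"x":0.17,"y":0.085,"z":0,"ax":0,"ay":0,"az":0,"gripper":0},{"x":0.17,"y":0.085,"z":0,"ax":0,"ay":0,"az":0,"gripper":0},{"x":0.17,"y":0.085,"z":0,"ax":0,"ay":0,"az":0,"gripper":0}])

```text
time_s: 2.4
position: [457.7, -114.8, 450.1]
eef_rot: [0.707, 0.707, -0.0, 0.0]
ft_force: [1.1, -0.8, -0.7]
finger_gap: 88.0
grip_force: 0.0
```

```bash
python3 - <<'E'
from h import *
go([646,265,250],np.pi/2)
print(manip.state()['joint_pos'])
E
```

```text
t 2.4 pos [ 457.7 -114.8  450.1] yaw 1.57 gap 88.0 q7 0.11 tilt [-0.     -0.0003]
shift [1.52  0.752 0.8  ] az -0.0
[ 0.72628586  0.07323094 -0.62088015  1.52488431  0.04287356  1.55713177
  0.10556916]
```

```bash
python3 - <<'E'
from h import *
snap('w2')
E
```

```text
(no output)
```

View pics/w2.png

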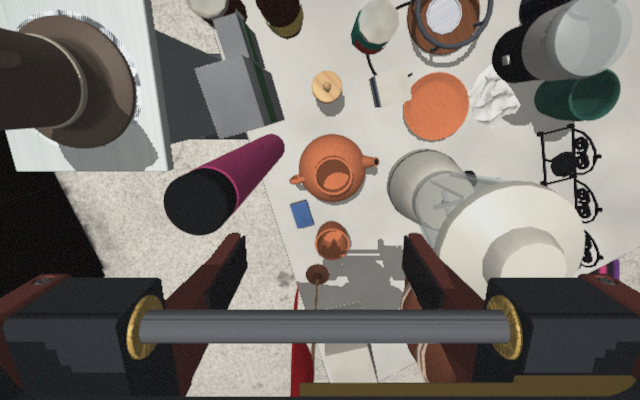

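Emit:
servo_tool(increments=[{"x":0.17,"y":0.09,"z":0,"ax":0,"ay":0,"az":0,"gripper":0},{"x":0.17,"y":0.09,"z":0,"ax":0,"ay":0,"az":0,"gripper":0},{"x":0.17,"y":0.09,"z":0,"ax":0,"ay":0,"az":0,"gripper":0},{"x":0.17,"y":0.09,"z":0,"ax":0,"ay":0,"az":0,"gripper":0},{"x":0.17,"y":0.09,"z":0,"ax":0,"ay":0,"az":0,"gripper":0},{"x":0.17,"y":0.09,"z":0.1,"ax":0,"ay":0,"az":0,"gripper":0},{"x":0.17,"y":0.09,"z":0.15,"ax":0,"ay":0,"az":0,"gripper":0},{"x":0.17,"y":0.09,"z":0.15,"ax":0,"ay":0,"az":0,"gripper":0},{"x":0.1,"y":0.03,"z":0.2,"ax":0,"ay":0,"az":0,"gripper":0},{"x":0,"y":0,"z":0,"ax":0,"ay":0,"az":0,"gripper":0}])

```text
time_s: 3.7
position: [643.0, 249.7, 294.8]
eef_rot: [0.706, 0.708, -0.004, -0.002]
ft_force: [-0.6, 0.3, -0.1]
finger_gap: 88.0
grip_force: 0.0
```

```bash
python3 - <<'E'
from h import *
go([646,265,250],np.pi/2)
snap('w3')
E
```

```text
t 3.7 pos [643.  249.7 294.8] yaw 1.574 gap 88.0 q7 -0.71 tilt [-0.0082 -0.0025]
shift [0.062 0.014 0.179] az 0.002
```

View pics/w3.png

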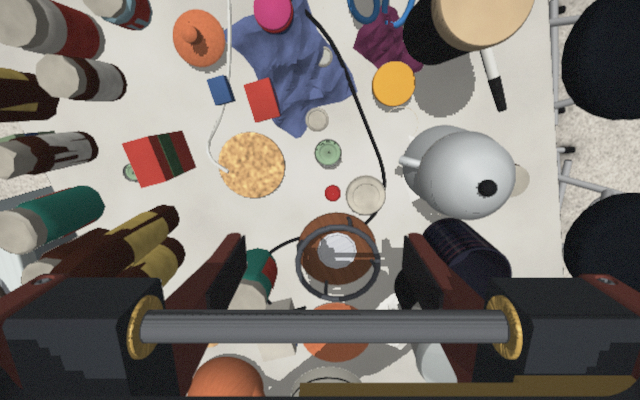

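w3: tea light (328,152), coaster (252,164), ring (337,262), lid (199,39). w2: pot neck (336,174), spout tip (377,161), handle (294,181), cup rim (333,240), jar (326,87), saucer (436,106).

```bash
python3 - <<'E'
from h import *
T=np.load('pics/w3.npy')
for n,u,v,z in [('candle',328,152,13),('ring',337.5,262,56),('coaster',252,164,7),('lid',199,39,14)]: print(n,ray('wrist',u,v,z,T))
T=np.load('pics/w2.npy')
for n,u,v,z in [('neck',336,174,98),('spout',377,161,74),('handle',294,181,60),('cup',333,240,68),('jar',326,87,66),('saucer',436,106,12),('ring',446,17,56)]: print(n,ray('wrist',u,v,z,T))
go([646,265.5,120],np.pi/2)
E
```

```text
candle [645.7 266.5]
ring [660.  118.5]
coaster [536.6 247.8]
lid [480.5 409.1]
neck [ 477.1 -143.4]
spout [ 548.  -125.7]
handle [ 403.6 -164.1]
cup [ 474.1 -274.9]
jar [460.4  -5.9]
saucer [661.  -35.3]
ring [648.2  98.2]
t 3.75 pos [644.2 248.7 298.2] yaw 1.572 gap 88.3 q7 -0.71 tilt [-0.0039 -0.0013]
shift [0.068 0.01  0.713] az 0.001
```

Emit:
servo_tool(increments=[{"x":0.05,"y":0.01,"z":0.1,"ax":0,"ay":0,"az":0,"gripper":0.3},{"x":0.02,"y":0,"z":0.16,"ax":0,"ay":0,"az":0,"gripper":0.3},{"x":0,"y":0,"z":0.16,"ax":0,"ay":0,"az":0,"gripper":0.3},{"x":0,"y":0,"z":0.16,"ax":0,"ay":0,"az":0,"gripper":0.3},{"x":0,"y":0,"z":0.13,"ax":0,"ay":0,"az":0,"gripper":0.3},{"x":0,"y":0,"z":0,"ax":0,"ay":0,"az":0,"gripper":0.3}])

```text
time_s: 4.5
position: [647.9, 263.9, 122.6]
eef_rot: [0.708, 0.706, -0.001, 0.0]
ft_force: [1.1, 0.7, 0.6]
finger_gap: 61.4
grip_force: 0.0
```

```bash
python3 - <<'E'
from h import *
go([646,266,5],np.pi/2)
T,_=snap('w4')
print(proj('wrist',[646,266,14],T))
E
```

```text
t 4.5 pos [647.9 263.9 122.6] yaw 1.568 gap 61.4 q7 -0.81 tilt [-0.001  -0.0018]
shift [ 0.009 -0.007  0.47 ] az -0.002
[322.6 195.9]
```

View pics/w4.png

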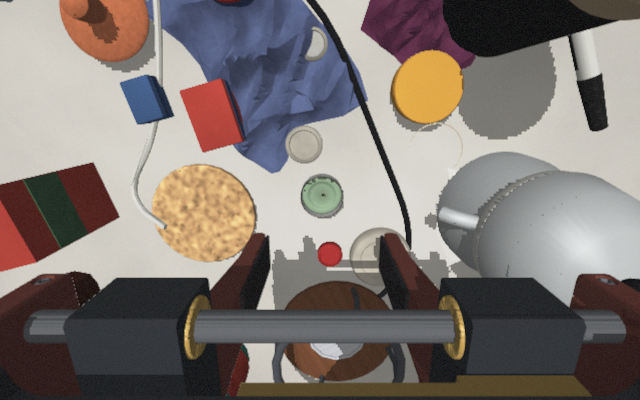

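Tea light at (322,195), as predicted. I'll turn the closing line 40° to stay clear of the kettle spout (440,215) and the red cap, then descend and grip.

Emit:
servo_tool(increments=[{"x":0.009,"y":-0.007,"z":0,"ax":0,"ay":0,"az":-0.1,"gripper":0.38},{"x":0,"y":0,"z":0.05,"ax":0,"ay":0,"az":-0.11,"gripper":0.38},{"x":0,"y":0,"z":0.05,"ax":0,"ay":0,"az":-0.11,"gripper":0.38},{"x":0,"y":0,"z":0.05,"ax":0,"ay":0,"az":-0.11,"gripper":0.38},{"x":0,"y":0,"z":0.1,"ax":0,"ay":0,"az":0,"gripper":0.38},{"x":0,"y":0,"z":0.1,"ax":0,"ay":0,"az":0,"gripper":0.38},{"x":0,"y":0,"z":0.08,"ax":0,"ay":0,"az":0,"gripper":0.38},{"x":0,"y":0,"z":0.03,"ax":0,"ay":0,"az":0,"gripper":0.38},{"x":0,"y":0,"z":0,"ax":0,"ay":0,"az":0,"gripper":0.38},{"x":0,"y":0,"z":0,"ax":0,"ay":0,"az":0,"gripper":0.38}])

```text
time_s: 5.8
position: [646.1, 269.0, 8.5]
eef_rot: [0.433, 0.901, 0.001, 0.0]
ft_force: [1.4, 0.5, 0.1]
finger_gap: 54.5
grip_force: 0.0
```

```bash
python3 - <<'E'
from h import *
go([646,266,5],2.27)
E
```

```text
t 5.8 pos [646.1 269.    8.5] yaw 2.246 gap 54.5 q7 -0.28 tilt [0.001  0.0006]
shift [-0.009 -0.008  0.014] az -0.015
```

Emit:
servo_tool(increments=[{"x":-0.009,"y":-0.008,"z":0.014,"ax":0,"ay":0,"az":0,"gripper":0.38},{"x":0,"y":0,"z":0,"ax":0,"ay":0,"az":0,"gripper":0.38},{"x":0,"y":0,"z":0,"ax":0,"ay":0,"az":0,"gripper":0.7},{"x":0,"y":0,"z":0,"ax":0,"ay":0,"az":0,"gripper":0.7},{"x":0,"y":0,"z":0,"ax":0,"ay":0,"az":0,"gripper":0.7},{"x":0,"y":0,"z":0,"ax":0,"ay":0,"az":0,"gripper":0.7},{"x":0,"y":0,"z":0,"ax":0,"ay":0,"az":0,"gripper":0.7}])

```text
time_s: 6.68
position: [645.6, 265.6, 4.3]
eef_rot: [0.433, 0.901, 0.0, 0.0]
ft_force: [-0.6, -1.1, 0.6]
finger_gap: 36.8
grip_force: 30.0
```

```bash
python3 - <<'E'
from h import *
go([646,266,130],2.27); print(manip.state()['grip_force'])
E
```

```text
t 6.67 pos [645.6 265.6   4.3] yaw 2.246 gap 36.8 q7 -0.28 tilt [0.0002 0.    ]
shift [ 0.     0.002 -0.503] az -0.015
30.000232555903494
```

Emit:
servo_tool(increments=[{"x":0,"y":0,"z":-0.06,"ax":0,"ay":0,"az":0,"gripper":0.7},{"x":0,"y":0,"z":-0.16,"ax":0,"ay":0,"az":0,"gripper":0.7},{"x":0,"y":0,"z":-0.16,"ax":0,"ay":0,"az":0,"gripper":0.7},{"x":0,"y":0,"z":-0.14,"ax":0,"ay":0,"az":0,"gripper":0.7},{"x":-0.1,"y":-0.065,"z":0,"ax":0,"ay":0,"az":0,"gripper":0.7},{"x":-0.1,"y":-0.065,"z":0,"ax":0,"ay":0,"az":0,"gripper":0.7},{"x":-0.1,"y":-0.065,"z":0,"ax":0,"ay":0,"az":0,"gripper":0.7},{"x":-0.1,"y":-0.065,"z":0,"ax":0,"ay":0,"az":0,"gripper":0.7},{"x":-0.1,"y":-0.065,"z":0,"ax":0,"ay":0,"az":0,"gripper":0.7},{"x":0,"y":0,"z":0,"ax":0,"ay":0,"az":0,"gripper":0.7}])

```text
time_s: 7.92
position: [661.1, 113.7, 134.8]
eef_rot: [0.435, 0.9, -0.001, 0.001]
ft_force: [-0.2, -0.3, 0.2]
finger_gap: 36.0
grip_force: 30.0
```

```bash
python3 - <<'E'
from h import *
go([661,118.5,130])
T,im=snap('w5')
for z,r in((56,57),(0,62),(9,27)):
    for a in range(0,360,15):
        p=proj('wrist',[661+r*np.cos(np.radians(a)),118.5+r*np.sin(np.radians(a)),z],T)
        cv2.circle(im:=im.copy(),tuple(int(v) for v in p),2,(255,0,255),-1)
cv2.imwrite('pics/w5b.png',im)
E
```

```text
t 7.92 pos [661.1 113.7 134.8] yaw 2.242 gap 36.0 q7 -0.0 tilt [ 0.0007 -0.0016]
shift [0.015 0.012 0.019]
```

View pics/w5b.png

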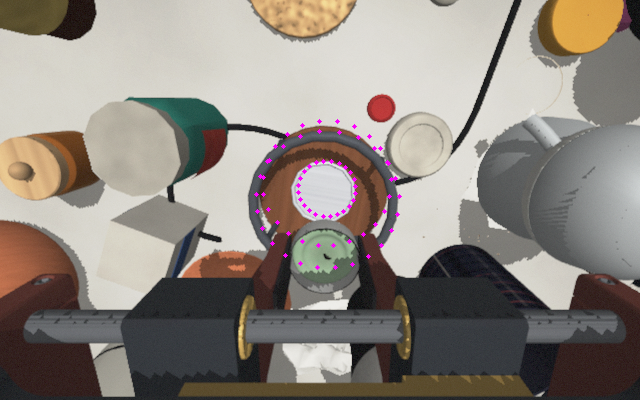

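Overlay: the real dish (324,192) and ring sit ~3 px left and ~2 px below the prediction. I'll fit the dish numerically from a settled view.

```bash
cat >> h.py <<'E'
def blob(im,c,lo,hi,r=90):
    "ellipse centre of hsv-range blob containing pixel c"
    m=cv2.inRange(cv2.cvtColor(np.ascontiguousarray(im),cv2.COLOR_BGR2HSV),np.array(lo),np.array(hi))
    n,L,S,C=cv2.connectedComponentsWithStats(m); k=L[c[1],c[0]]
    h=cv2.convexHull(np.argwhere(L==k)[:,::-1].astype(np.float32)); e=cv2.fitEllipse(h)
    return S[k],e
E
python3 - <<'E'
from h import *
T0=np.load('pics/w5.npy');im0=cv2.imread('pics/w5.png')
T,im=snap('w6'); print(T[:3,3])
for t,i in((T0,im0),(T,im)):
    s,e=blob(i,(322,190),(0,0,140),(179,60,255)); print(s,e,ray('wrist',*e[0],9,t))
go([661,118.5,130])
E
```

```text
[660.59666071 116.12978886 134.87584084]
[ 291  161   64   60 3098] ((322.9253845214844, 191.6020050048828), (62.26689910888672, 64.56726837158203), 88.87828826904297) [659.3 114.3]
[ 289  163   65   60 3030] ((321.4600830078125, 193.79623413085938), (61.720558166503906, 64.78520965576172), 94.74313354492188) [659.  114.3]
t 8.03 pos [660.2 117.8 135. ] yaw 2.246 gap 36.2 q7 -0.01 tilt [0.0006 0.0008]
shift [0.    0.004 0.02 ]
```

Emit:
servo_tool(increments=[{"x":-0.007,"y":-0.009,"z":0,"ax":0,"ay":0,"az":0,"gripper":0.7},{"x":0,"y":0,"z":0.1,"ax":0,"ay":0,"az":0,"gripper":0.7},{"x":0,"y":0,"z":0.1,"ax":0,"ay":0,"az":0,"gripper":0.7},{"x":0,"y":0,"z":0.1,"ax":0,"ay":0,"az":0,"gripper":0.7},{"x":0,"y":0,"z":0.1,"ax":0,"ay":0,"az":0,"gripper":0.7},{"x":0,"y":0,"z":0.05,"ax":0,"ay":0,"az":0,"gripper":0.7},{"x":0,"y":0,"z":0.025,"ax":0,"ay":0,"az":0,"gripper":0.7},{"x":0,"y":0,"z":0.01,"ax":0,"ay":0,"az":0,"gripper":0.7},{"x":0,"y":0,"z":0,"ax":0,"ay":0,"az":0,"gripper":0.7},{"x":0,"y":0,"z":0,"ax":0,"ay":0,"az":0,"gripper":0.7}])

```text
time_s: 9.28
position: [660.0, 114.4, 13.6]
eef_rot: [0.433, 0.901, 0.0, 0.0]
ft_force: [0.2, -0.2, 0.5]
finger_gap: 36.7
grip_force: 30.0
```

```bash
python3 - <<'E'
from h import *
go([659.5,115,12.7]); print(manip.state()['ft_force'])
E
```

```text
t 9.28 pos [660.  114.4  13.6] yaw 2.246 gap 36.7 q7 -0.08 tilt [0.001  0.0002]
shift [ 0.003 -0.     0.004] 
[ 0.24593606 -0.21737468  0.48897232]
```

Emit:
servo_tool(increments=[{"x":0,"y":0,"z":0.004,"ax":0,"ay":0,"az":0,"gripper":0.43},{"x":0,"y":0,"z":0,"ax":0,"ay":0,"az":0,"gripper":0.43},{"x":0,"y":0,"z":0,"ax":0,"ay":0,"az":0,"gripper":0.43},{"x":0,"y":0,"z":-0.1,"ax":0,"ay":0,"az":0,"gripper":0.43},{"x":0,"y":0,"z":-0.2,"ax":0,"ay":0,"az":0,"gripper":0.43},{"x":0,"y":0,"z":-0.15,"ax":0,"ay":0,"az":-0.114,"gripper":0.43},{"x":0,"y":0,"z":-0.15,"ax":0,"ay":0,"az":-0.114,"gripper":0.43},{"x":0,"y":0,"z":-0.15,"ax":0,"ay":0,"az":-0.114,"gripper":0.43},{"x":0,"y":0,"z":-0.15,"ax":0,"ay":0,"az":-0.114,"gripper":0.43},{"x":0,"y":0,"z":-0.15,"ax":0,"ay":0,"az":-0.114,"gripper":0.2}])

```text
time_s: 10.52
position: [659.3, 114.6, 277.8]
eef_rot: [-0.003, 1.0, 0.0, 0.001]
ft_force: [0.7, -0.0, 0.5]
finger_gap: 57.1
grip_force: 0.0
```

Emit:
servo_tool(increments=[{"x":0,"y":0,"z":0,"ax":0,"ay":0,"az":0,"gripper":0},{"x":0,"y":0,"z":0,"ax":0,"ay":0,"az":0,"gripper":0}])

```text
time_s: 10.78
position: [659.3, 114.2, 274.9]
eef_rot: [0.001, 1.0, -0.0, 0.0]
ft_force: [0.4, 0.4, -1.5]
finger_gap: 76.3
grip_force: 0.0
```

```bash
python3 - <<'E'
from h import *
go([477,-143,250],np.pi)
T,im=snap('w7')
c=proj('wrist',[660,114.7,14],T).astype(int); print(c)
cv2.imwrite('pics/w7b.png',im)
E
```

```text
t 10.78 pos [659.3 114.2 274.9] yaw 3.14 gap 76.3 q7 0.88 tilt [ 0.0005 -0.0004]
shift [ 0.727 -1.03   0.1  ] az -0.001
[324 167]
```

View pics/w7b.png

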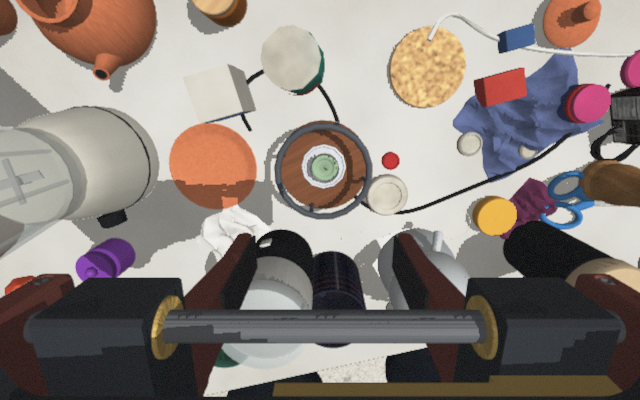

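The tea light stands in the dish at (324,168). Ring centre is ≈(323.5,169), saucer (212.5,166), coaster (428,66). I'll convert these and move to the pot.

```bash
python3 - <<'E'
from h import *
T=np.load('pics/w7.npy');im=cv2.imread('pics/w7.png')
for n,u,v,z in[('ring',323.5,169,55),('dish',323.5,168,9),('saucer',212.5,166,11),('coaster',428,66.5,7)]: print(n,ray('wrist',u,v,z,T))
for n,c,z,lo,hi in[('sauc',(210,160),11,(3,120,60),(15,255,255)),('coast',(428,70),7,(10,80,60),(25,255,255)),('candle',(324,160),15,(40,30,40),(90,255,255))]:
    try: s,e=blob(im,c,lo,hi); print(n,s,e,ray('wrist',*e[0],z,T))
    except Exception as x: print(n,x)
E
```

```text
ring [654.6 114.1]
dish [662.1 114. ]
saucer [658.8 -37.1]
coaster [533.1 245.9]
sauc [ 170  124   86   85 5748] ((212.48483276367188, 165.66807556152344), (81.25636291503906, 89.83501434326172), 129.7711181640625) [658.4 -37.1]
coast [ 390   27   76   81 4701] ((426.94708251953125, 66.52206420898438), (73.53605651855469, 82.61872863769531), 27.983469009399414) [533.1 244.5]
candle [311 155  27  26 547] ((324.1165771484375, 167.30056762695312), (25.595958709716797, 26.50956153869629), 111.65087890625) [660.  114.8]
```

Emit:
servo_tool(increments=[{"x":0.06,"y":-0.085,"z":0,"ax":0,"ay":0,"az":0,"gripper":0},{"x":0.09,"y":-0.13,"z":0,"ax":0,"ay":0,"az":0,"gripper":0},{"x":0.115,"y":-0.163,"z":0,"ax":0,"ay":0,"az":0,"gripper":0},{"x":0.115,"y":-0.163,"z":0,"ax":0,"ay":0,"az":0,"gripper":0},{"x":0.115,"y":-0.163,"z":0,"ax":0,"ay":0,"az":0,"gripper":0},{"x":0.115,"y":-0.163,"z":0,"ax":0,"ay":0,"az":0,"gripper":0},{"x":0.117,"y":-0.163,"z":0,"ax":0,"ay":0,"az":0,"gripper":0},{"x":0,"y":0,"z":0,"ax":0,"ay":0,"az":0,"gripper":0},{"x":0,"y":0,"z":0,"ax":0,"ay":0,"az":0,"gripper":0},{"x":0,"y":0,"z":0,"ax":0,"ay":0,"az":0,"gripper":0}])

```text
time_s: 12.08
position: [478.3, -141.5, 274.4]
eef_rot: [-0.001, 1.0, 0.0, 0.0]
ft_force: [-0.3, -0.2, 0.9]
finger_gap: 87.9
grip_force: 0.0
```

```bash
python3 - <<'E'
from h import *
go([477,-143,200],np.pi)
T,im=snap('w8')
E
```

```text
t 12.07 pos [ 478.3 -141.5  274.4] yaw -3.14 gap 87.9 q7 1.33 tilt [0.0001 0.0005]
shift [ 0.005 -0.006  0.297] az 0.001
```

View pics/w8.png

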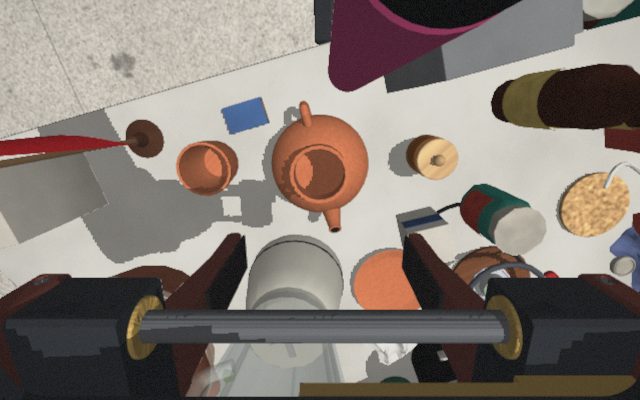

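w8: pot neck centre ≈(319,173), spout tip (335,230), handle (305,105); cup rim ≈(206,167); jar knob (438,160). I'll fit the ring by template over several views.

```bash
cat >> h.py <<'E'
def circ(P,r,T,n=180):
    "project a horizontal circle"
    a=np.linspace(0,2*np.pi,n,endpoint=False); W=np.c_[P[0]+r*np.cos(a),P[1]+r*np.sin(a),np.full(n,P[2]),np.ones(n)].T
    p=manip.camera_params('wrist'); q=np.linalg.inv(T@p['mount'])@W
    return (q[:2]/q[2]*p['fx']+[[p['cx']],[p['cy']]]).T.astype(np.float32)
def samp(g,uv): return cv2.remap(g,uv[:,None,0].copy(),uv[:,None,1].copy(),cv2.INTER_LINEAR,borderMode=cv2.BORDER_REPLICATE)[:,0]
E
python3 - <<'E'
from h import *
for n in('w7','w3','w5','w6'):
    T=np.load(f'pics/{n}.npy');im=cv2.imread(f'pics/{n}.png');g=im.astype(np.float32).mean(2)
    # dark unsaturated ring vs just outside & inside
    best=[]
    for x in np.arange(648,670,1.):
        for y in np.arange(106,124,1.):
            f=lambda r:samp(g,circ((x,y,56),r,T))
            ok=circ((x,y,56),57,T)[:,1]<(225 if n in('w5','w6') else 262)
            best.append((np.median((f(57)-.5*f(66)-.5*f(49))[ok]),x,y))
    best.sort(); b=np.array(best[:8]); print(n,best[0],b.mean(0).round(1))
T=np.load('pics/w8.npy')
for n,u,v,z in [('neck',319,173,98),('spout',335,230,74),('handle',305,105,65),('cup',206.5,167,68),('jar',438,160,67),('blender near',295,236,0)]: print(n,ray('wrist',u,v,z,T))
E
```

```text
w7 (np.float32(-72.787926), np.float64(659.0), np.float64(110.0)) [-67.9 658.9 110.9]Traceback (most recent call last):
  File "<stdin>", line 10, in <module>
  File "<stdin>", line 8, in <lambda>
  File "h.py", line 34, in circ
    p=manip.camera_params('wrist'); q=np.linalg.inv(T@p['mount'])@W
ValueError: time passes only in moves, steps and waits
```

```bash
python3 - <<'E'
s=open('h.py').read()
s=s.replace("manip.camera_params(","CP(").replace("def pose()","import functools\nCP=functools.lru_cache(None)(lambda n:manip.camera_params(n))\ndef pose()",1)
open('h.py','w').write(s)
E
python3 - <<'E'
from h import *
for n in('w7','w5','w6'):
    T=np.load(f'pics/{n}.npy');im=cv2.imread(f'pics/{n}.png');g=im.astype(np.float32).mean(2)
    best=[]
    for x in np.arange(650,668,1.):
        for y in np.arange(106,124,1.):
            f=lambda r:samp(g,circ((x,y,56),r,T))
            ok=circ((x,y,56),57,T)[:,1]<(225 if n!='w7' else 262)
            best.append((np.mean((f(57)-.5*f(66)-.5*f(49))[ok]),x,y))
    best.sort(); b=np.array(best[:8]); print(n,best[0],b.mean(0).round(1))
T=np.load('pics/w8.npy')
for n,u,v,z in [('neck',319,173,98),('spout',335,230,74),('handle',305,105,65),('cup',206.5,167,68),('jar',438,160,67),('blender near',295,236,0)]: print(n,ray('wrist',u,v,z,T))
E
```

```text
w7 (np.float32(-68.83805), np.float64(660.0), np.float64(112.0)) [-66.5 660.  112.8]
w5 (np.float32(-59.25278), np.float64(659.0), np.float64(116.0)) [-57.1 659.5 115.5]
w6 (np.float32(-57.59495), np.float64(659.0), np.float64(116.0)) [-55.4 659.2 115.8]
neck [ 469.5 -146.3]
spout [ 545.7 -127.1]
handle [ 398.5 -162.5]
cup [ 468.9 -279.3]
jar [459.9  -7. ]
blender near [ 585.3 -183.7]
```

```bash
cat >> h.py <<'E'
def rimfit(n,P0,rs,w=8,step=1.):
    T=np.load(f'pics/{n}.npy');g=cv2.GaussianBlur(cv2.imread(f'pics/{n}.png'),(3,3),0).astype(np.float32)
    e=np.sqrt(sum(cv2.Sobel(g[:,:,k],cv2.CV_32F,a,1-a)**2 for k in range(3) for a in(0,1))); e=np.minimum(e,250)
    best=sorted(((sum(samp(e,circ((x,y,z),r,T)).mean() for r,z in rs),x,y) for x in np.arange(P0[0]-w,P0[0]+w,step) for y in np.arange(P0[1]-w,P0[1]+w,step)),reverse=True)
    print(n,best[0],np.array(best[:8]).mean(0).round(1))
E
python3 - <<'E'
from h import *
for n in('w8','w2'):
    rimfit(n,(472,-145),[(32,98),(28,98)]); rimfit(n,(472,-277),[(32.5,68),(30,68)]); rimfit(n,(460,-5),[(26,40),(25,57)])
rimfit('w7',(660,-36),[(60,12)]); rimfit('w8',(660,-36),[(60,12)]); rimfit('w7',(535,246),[(48,7),(48,0)]);rimfit('w3',(535,246),[(48,7),(48,0)])
E
```

```text
w8 (np.float32(372.49573), np.float64(472.0), np.float64(-146.0)) [ 347.6  471.1 -146.1]
w8 (np.float32(432.87677), np.float64(472.0), np.float64(-284.0)) [ 411.9  472.2 -283.4]
w8 (np.float32(332.2848), np.float64(461.0), np.float64(-4.0)) [320.  461.1  -4.1]
w2 (np.float32(357.271), np.float64(473.0), np.float64(-147.0)) [ 330.   472.9 -147.1]
w2 (np.float32(420.8775), np.float64(475.0), np.float64(-284.0)) [ 416.3  473.5 -283.5]
w2 (np.float32(418.80753), np.float64(462.0), np.float64(-4.0)) [398.2 462.1  -4.1]
w7 (np.float32(231.96974), np.float64(660.0), np.float64(-37.0)) [219.4 660.4 -36.8]
w8 (np.float32(150.71844), np.float64(656.0), np.float64(-41.0)) [147.3 655.9 -41.9]
w7 (np.float32(416.7345), np.float64(535.0), np.float64(244.0)) [407.6 534.8 244.6]
w3 (np.float32(423.80695), np.float64(536.0), np.float64(244.0)) [412.3 536.1 244.1]
```

Emit:
servo_tool(increments=[{"x":0.025,"y":-0.02,"z":0.05,"ax":0,"ay":0,"az":0,"gripper":0},{"x":0,"y":0,"z":0.15,"ax":0,"ay":0,"az":0,"gripper":0},{"x":0,"y":0,"z":0.15,"ax":0,"ay":0,"az":0,"gripper":0},{"x":0,"y":0,"z":0.15,"ax":0,"ay":0,"az":0,"gripper":0},{"x":0,"y":0,"z":0.08,"ax":0,"ay":0,"az":0,"gripper":0},{"x":0,"y":0,"z":0,"ax":0,"ay":0,"az":0,"gripper":0},{"x":0,"y":0,"z":0,"ax":0,"ay":0,"az":0,"gripper":0}])

```text
time_s: 13.0
position: [472.3, -147.9, 130.4]
eef_rot: [-0.0, 1.0, -0.0, 0.001]
ft_force: [-0.3, 0.3, 0.5]
finger_gap: 87.8
grip_force: 0.0
```

```bash
python3 - <<'E'
from h import *
go([472,-146.5,84],np.pi)
snap('w9'); rimfit('w9',(472,-146),[(32,98),(28,98)])
E
```

```text
t 13.0 pos [ 472.3 -147.9  130.4] yaw -3.141 gap 87.8 q7 1.19 tilt [ 0.0014 -0.0002]
shift [0.002 0.006 0.186] az 0.0
w9 (np.float32(359.98352), np.float64(471.0), np.float64(-147.0)) [ 284.9  471.5 -146.5]
```

Confirmed at (471.5,-146.5). Descend and grip.

Emit:
servo_tool(increments=[{"x":0.003,"y":0.005,"z":0.08,"ax":0,"ay":0,"az":0,"gripper":0},{"x":0,"y":0,"z":0.08,"ax":0,"ay":0,"az":0,"gripper":0},{"x":0,"y":0,"z":0.025,"ax":0,"ay":0,"az":0,"gripper":0},{"x":0,"y":0,"z":0,"ax":0,"ay":0,"az":0,"gripper":0},{"x":0,"y":0,"z":0,"ax":0,"ay":0,"az":0,"gripper":0.4},{"x":0,"y":0,"z":0,"ax":0,"ay":0,"az":0,"gripper":0.4},{"x":0,"y":0,"z":0,"ax":0,"ay":0,"az":0,"gripper":0.4},{"x":0,"y":0,"z":0,"ax":0,"ay":0,"az":0,"gripper":0.4},{"x":0,"y":0,"z":0,"ax":0,"ay":0,"az":0,"gripper":0.4}])

```text
time_s: 14.18
position: [471.1, -147.1, 83.5]
eef_rot: [0.0, 1.0, -0.0, 0.0]
ft_force: [-0.0, -2.2, 3.3]
finger_gap: 63.2
grip_force: 30.0
```

```bash
python3 - <<'E'
from h import *
go([471.5,-146.5,84],np.pi); s=manip.state(); print(s['grip_force'],s['ft_force'])
E
```

```text
t 14.18 pos [ 471.1 -147.1   83.5] yaw 3.141 gap 63.2 q7 1.12 tilt [ 0.0006 -0.0005]
shift [-0.002  0.002 -0.002] az -0.0
30.000374503433704 [-0.04392378 -2.18862108  3.30646988]
```

Emit:
servo_tool(increments=[{"x":0,"y":0,"z":-0.02,"ax":0,"ay":0,"az":0,"gripper":0.4},{"x":0,"y":0,"z":-0.05,"ax":0,"ay":0,"az":0,"gripper":0.4},{"x":0,"y":0,"z":-0.08,"ax":0,"ay":0,"az":0,"gripper":0.4},{"x":0,"y":0,"z":-0.1,"ax":0,"ay":0,"az":0,"gripper":0.4},{"x":0,"y":0,"z":-0.1,"ax":0,"ay":0,"az":0,"gripper":0.4},{"x":0,"y":0,"z":-0.1,"ax":0,"ay":0,"az":0,"gripper":0.4},{"x":0,"y":0,"z":-0.1,"ax":0,"ay":0,"az":0,"gripper":0.4},{"x":0,"y":0,"z":-0.06,"ax":0,"ay":0,"az":0,"gripper":0.4},{"x":0,"y":0,"z":-0.02,"ax":0,"ay":0,"az":0,"gripper":0.4}])

```text
time_s: 15.3
position: [471.0, -146.9, 241.7]
eef_rot: [0.0, 1.0, -0.0, 0.001]
ft_force: [-0.2, 0.5, -3.7]
finger_gap: 63.8
grip_force: 30.0
```

Emit:
servo_tool(increments=[{"x":-0.03,"y":0.04,"z":0,"ax":0,"ay":0,"az":0,"gripper":0.4},{"x":-0.06,"y":0.08,"z":0,"ax":0,"ay":0,"az":0,"gripper":0.4},{"x":-0.08,"y":0.11,"z":0,"ax":0,"ay":0,"az":0,"gripper":0.4},{"x":-0.09,"y":0.12,"z":0,"ax":0,"ay":0,"az":0,"gripper":0.4},{"x":-0.09,"y":0.12,"z":0,"ax":0,"ay":0,"az":0,"gripper":0.4},{"x":-0.09,"y":0.12,"z":0,"ax":0,"ay":0,"az":0,"gripper":0.4},{"x":-0.09,"y":0.12,"z":0,"ax":0,"ay":0,"az":0,"gripper":0.4},{"x":-0.08,"y":0.11,"z":0,"ax":0,"ay":0,"az":0,"gripper":0.4},{"x":-0.05,"y":0.07,"z":0,"ax":0,"ay":0,"az":0,"gripper":0.4},{"x":-0.016,"y":0.02,"z":0,"ax":0,"ay":0,"az":0,"gripper":0.4}])

```text
time_s: 16.55
position: [639.6, 83.4, 239.2]
eef_rot: [-0.001, 1.0, 0.001, -0.001]
ft_force: [-0.4, -0.2, -4.1]
finger_gap: 63.9
grip_force: 30.0
```

Emit:
servo_tool(increments=[{"x":0,"y":0,"z":0,"ax":0,"ay":0,"az":0.05,"gripper":0.4},{"x":0,"y":0,"z":0,"ax":0,"ay":0,"az":0.09,"gripper":0.4},{"x":0,"y":0,"z":0,"ax":0,"ay":0,"az":0.1,"gripper":0.4},{"x":0,"y":0,"z":0,"ax":0,"ay":0,"az":0.1,"gripper":0.4},{"x":0,"y":0,"z":0,"ax":0,"ay":0,"az":0.1,"gripper":0.4},{"x":0,"y":0,"z":0,"ax":0,"ay":0,"az":0.1,"gripper":0.4},{"x":0,"y":0,"z":0,"ax":0,"ay":0,"az":0.1,"gripper":0.4},{"x":0,"y":0,"z":0,"ax":0,"ay":0,"az":0.1,"gripper":0.4},{"x":0,"y":0,"z":0,"ax":0,"ay":0,"az":0.1,"gripper":0.4},{"x":0,"y":0,"z":0,"ax":0,"ay":0,"az":0.1,"gripper":0.4}])

```text
time_s: 17.8
position: [639.3, 80.0, 239.8]
eef_rot: [0.675, 0.738, -0.001, -0.0]
ft_force: [1.0, 0.2, -3.8]
finger_gap: 64.0
grip_force: 30.0
```

Emit:
servo_tool(increments=[{"x":0,"y":0,"z":0,"ax":0,"ay":0,"az":0.1,"gripper":0.4},{"x":0,"y":0,"z":0,"ax":0,"ay":0,"az":0.08,"gripper":0.4},{"x":0,"y":0,"z":0,"ax":0,"ay":0,"az":0.038,"gripper":0.4},{"x":0,"y":0,"z":0,"ax":0,"ay":0,"az":0,"gripper":0.4},{"x":0,"y":0,"z":0,"ax":0,"ay":0,"az":0,"gripper":0.4}])

```text
time_s: 18.42
position: [639.6, 80.4, 240.2]
eef_rot: [0.789, 0.615, -0.0, -0.0]
ft_force: [0.6, 1.0, -4.5]
finger_gap: 63.5
grip_force: 30.0
```

```bash
python3 - <<'E'
from h import *
go([659.5,114.8,200],1.322); s=manip.state(); print(s['grip_force'],s['ft_force'])
snap('w10'); a=cv2.imread('pics/w10.png')[100:400,100:500]
for n in('side',):
    im=manip.camera(n)[:,:,::-1]; cv2.imwrite('pics/side10.png',im)
c=cv2.resize(im[60:260,180:440],(400,300)); cv2.imwrite('pics/m10.png',np.hstack([a,c]))
E
```

```text
t 18.43 pos [639.6  80.4 240.2] yaw 1.324 gap 63.5 q7 -0.73 tilt [-0.0008 -0.0002]
shift [0.153 0.044 0.161] az 0.001
29.998938306234777 [ 0.56314832  1.0186878  -4.53190615]
```

View pics/m10.png

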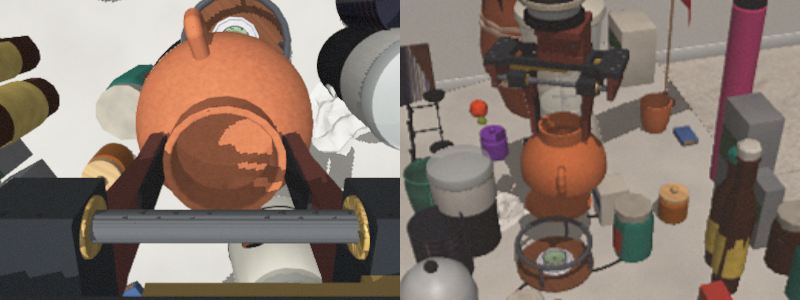

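The pot hangs level; its handle points towards the side camera (away from the saucer). I'll check axis and handle direction.

```bash
python3 - <<'E'
from h import *
T=np.load('pics/w10.npy'); print(T[:3,3])
rimfit('w10',(640,80),[(32,254.7),(28,254.7)])
im=cv2.imread('pics/w10.png')
for z in(215,222,228):
    h=ray('wrist',296,150,z,T); h2=ray('wrist',298,118,z,T); print(z,h,h2)
    for q in(h,h2): print(np.degrees(np.arctan2(q[1]-80.4,q[0]-639.6)).round(1))
# side view handle direction
for u,v in((180+161*.65,60+195*.667),(180+161*.65,60+172*.667)): print(ray('side',u,v,215),)
E
```

```text
[639.57032068  80.43373004 240.21329175]
w10 (np.float32(342.90326), np.float64(639.0), np.float64(80.0)) [276.5 639.   80.5]
215 [636.  136.7] [642. 154.]
93.7
88.1
222 [636.8 137.4] [642.6 154.1]
92.8
87.7
228 [637.5 138.1] [643.1 154.2]
92.1
87.3
[638.7 189.4]
[640.6 139.9]
```

Emit:
servo_tool(increments=[{"x":0.04,"y":0.011,"z":0,"ax":0,"ay":0,"az":0,"gripper":0.4},{"x":0.07,"y":0.021,"z":0,"ax":0,"ay":0,"az":0,"gripper":0.4},{"x":0.043,"y":0.012,"z":0.05,"ax":0,"ay":0,"az":0,"gripper":0.4},{"x":0,"y":0,"z":0.1,"ax":0,"ay":0,"az":0,"gripper":0.4},{"x":0,"y":0,"z":0.1,"ax":0,"ay":0,"az":0,"gripper":0.4},{"x":0,"y":0,"z":0.08,"ax":0,"ay":0,"az":0,"gripper":0.4},{"x":0,"y":0,"z":0.02,"ax":0,"ay":0,"az":0,"gripper":0.4},{"x":0,"y":0,"z":0,"ax":0,"ay":0,"az":0,"gripper":0.4},{"x":0,"y":0,"z":0,"ax":0,"ay":0,"az":0,"gripper":0.4}])

```text
time_s: 19.65
position: [660.6, 115.3, 154.2]
eef_rot: [0.789, 0.614, 0.001, 0.0]
ft_force: [0.8, -0.9, -3.4]
finger_gap: 63.3
grip_force: 30.0
```

```bash
python3 - <<'E'
from h import *
go([659.5,114.8,129],1.322); s=manip.state(); print(s['grip_force'],s['ft_force'])
E
```

```text
t 19.65 pos [660.6 115.3 154.2] yaw 1.322 gap 63.3 q7 -0.82 tilt [0.0017 0.0004]
shift [-0.003 -0.004  0.101] az 0.0
29.998912853188813 [ 0.76069262 -0.94832203 -3.41867244]
```

Emit:
servo_tool(increments=[{"x":-0.003,"y":-0.004,"z":0.02,"ax":0,"ay":0,"az":0,"gripper":0.4},{"x":0,"y":0,"z":0.03,"ax":0,"ay":0,"az":0,"gripper":0.4},{"x":0,"y":0,"z":0.02,"ax":0,"ay":0,"az":0,"gripper":0.4},{"x":0,"y":0,"z":0.01,"ax":0,"ay":0,"az":0,"gripper":0.4},{"x":0,"y":0,"z":0.008,"ax":0,"ay":0,"az":0,"gripper":0.4},{"x":0,"y":0,"z":0.006,"ax":0,"ay":0,"az":0,"gripper":0.4},{"x":0,"y":0,"z":0,"ax":0,"ay":0,"az":0,"gripper":0.4},{"x":0,"y":0,"z":0,"ax":0,"ay":0,"az":0,"gripper":0.4}])

```text
time_s: 20.65
position: [658.9, 114.6, 129.8]
eef_rot: [0.789, 0.614, 0.0, 0.0]
ft_force: [-0.9, 0.1, -4.1]
finger_gap: 63.6
grip_force: 30.0
```

```bash
python3 - <<'E'
from h import *
go([659.5,114.8,128.5],1.322); s=manip.state(); print(s['grip_force'],s['ft_force'],s['wrist_torque'])
E
```

```text
t 20.65 pos [658.9 114.6 129.8] yaw 1.322 gap 63.6 q7 -0.83 tilt [ 0.0003 -0.    ]
shift [0.002 0.002 0.005] az 0.0
29.99888678546995 [-0.90838415  0.06607238 -4.06524756] [-0.03639338 -0.12961913 -0.00954672]
```

Emit:
servo_tool(increments=[{"x":0,"y":0,"z":0.003,"ax":0,"ay":0,"az":0,"gripper":0.4},{"x":0,"y":0,"z":0.003,"ax":0,"ay":0,"az":0,"gripper":0.4},{"x":0,"y":0,"z":0,"ax":0,"ay":0,"az":0,"gripper":0.4},{"x":0,"y":0,"z":0,"ax":0,"ay":0,"az":0,"gripper":0.4}])

```text
time_s: 21.15
position: [659.0, 114.5, 128.8]
eef_rot: [0.789, 0.614, 0.0, 0.0]
ft_force: [-0.8, -1.3, 3.8]
finger_gap: 63.9
grip_force: 30.0
```

Emit:
servo_tool(increments=[{"x":0,"y":0,"z":0.003,"ax":0,"ay":0,"az":0,"gripper":0.4},{"x":0,"y":0,"z":0,"ax":0,"ay":0,"az":0,"gripper":0.4}])

```text
time_s: 21.4
position: [659.1, 114.5, 128.8]
eef_rot: [0.789, 0.614, 0.0, 0.0]
ft_force: [-2.4, -2.0, 9.6]
finger_gap: 63.5
grip_force: 30.0
```

Emit:
servo_tool(increments=[{"x":0,"y":0,"z":-0.003,"ax":0,"ay":0,"az":0,"gripper":0.3},{"x":0,"y":0,"z":0,"ax":0,"ay":0,"az":0,"gripper":0.2},{"x":0,"y":0,"z":0,"ax":0,"ay":0,"az":0,"gripper":0.1},{"x":0,"y":0,"z":0,"ax":0,"ay":0,"az":0,"gripper":0},{"x":0,"y":0,"z":-0.05,"ax":0,"ay":0,"az":0,"gripper":0},{"x":0,"y":0,"z":-0.1,"ax":0,"ay":0,"az":0,"gripper":0},{"x":0,"y":0,"z":-0.18,"ax":0,"ay":0,"az":0,"gripper":0},{"x":0,"y":0,"z":-0.18,"ax":0,"ay":0,"az":0,"gripper":0},{"x":0,"y":0,"z":-0.1,"ax":0,"ay":0,"az":0,"gripper":0},{"x":0,"y":0,"z":0,"ax":0,"ay":0,"az":0,"gripper":0}])

```text
time_s: 22.65
position: [659.7, 115.2, 283.8]
eef_rot: [0.789, 0.614, 0.002, 0.001]
ft_force: [-0.3, -0.0, -0.1]
finger_gap: 87.9
grip_force: 0.0
```

```bash
python3 - <<'E'
from h import *
snap('w11'); rimfit('w11',(659.5,114.8),[(32,143),(28,143)])
im=cv2.imread('pics/w11.png'); s=manip.camera('side')[:,:,::-1]
cv2.imwrite('pics/m11.png',np.hstack([im[0:330,160:480],cv2.resize(s[110:270,200:400],(412,330))]))
for n in('w3','w4'): rimfit(n,(481,409),[(33.5,10),(10,46)])
go([481,409,250])
E
```

```text
w11 (np.float32(407.1306), np.float64(658.5), np.float64(113.8)) [364.6 658.2 114.5]
w3 (np.float32(328.22067), np.float64(479.0), np.float64(410.0)) [309.7 478.9 410.1]
w4 (np.float32(200.73026), np.float64(481.0), np.float64(410.0)) [188.9 479.1 409.5]
t 22.75 pos [658.5 114.4 280.4] yaw 1.323 gap 87.4 q7 -0.76 tilt [-0.0001 -0.0003]
shift [ 0.968 -0.978  0.121]
```

View pics/m11.png

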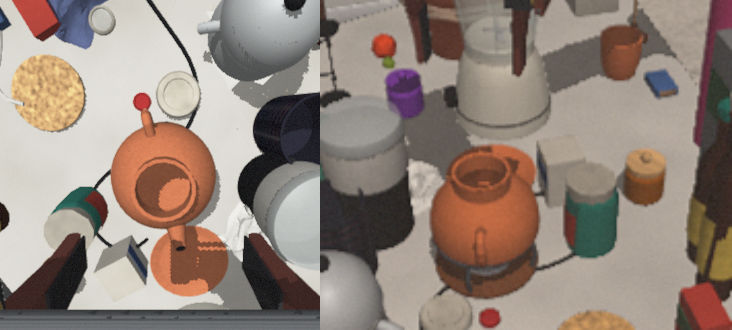

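Pot sits square on the ring, spout over the saucer side. I'll check bottle bases near the lid in the scene view, and move.

Emit:
servo_tool(increments=[{"x":0.06,"y":-0.06,"z":0,"ax":0,"ay":0,"az":0.08,"gripper":0.3},{"x":0,"y":0,"z":0,"ax":0,"ay":0,"az":0.11,"gripper":0.3},{"x":0,"y":0,"z":0,"ax":0,"ay":0,"az":0.11,"gripper":0.3},{"x":0,"y":0,"z":0,"ax":0,"ay":0,"az":0.11,"gripper":0.3},{"x":0,"y":0,"z":0,"ax":0,"ay":0,"az":0.11,"gripper":0.3},{"x":0,"y":0,"z":0,"ax":0,"ay":0,"az":0.11,"gripper":0.3},{"x":0,"y":0,"z":0,"ax":0,"ay":0,"az":0,"gripper":0.3}])

```text
time_s: 23.62
position: [647.4, 132.5, 279.2]
eef_rot: [0.986, 0.166, -0.001, 0.0]
ft_force: [-0.2, 1.3, 0.1]
finger_gap: 61.0
grip_force: 0.0
```

```bash
python3 - <<'E'
from h import *
print('teal bottle',ray('scene',487,218,0),'cans',ray('scene',460,213,0),ray('scene',435,195,0),'side cans',ray('side',430,335,0),ray('side',418,372,0))
go([479.5,410,180],0.3)
E
```

```text
teal bottle [389.9 528.2] cans [397.1 452.5] [343.3 370.3] side cans [354.8 383.6] [393.9 457.6]
t 23.62 pos [647.4 132.5 279.2] yaw 0.334 gap 61.0 q7 -1.7 tilt [-0.0021 -0.0009]
shift [-0.27  -1.269  0.397] az 0.022
```

Emit:
servo_tool(increments=[{"x":-0.034,"y":-0.159,"z":0,"ax":0,"ay":0,"az":0,"gripper":0.3},{"x":-0.034,"y":-0.159,"z":0,"ax":0,"ay":0,"az":0,"gripper":0.3},{"x":-0.034,"y":-0.159,"z":0,"ax":0,"ay":0,"az":0,"gripper":0.3},{"x":-0.034,"y":-0.159,"z":0,"ax":0,"ay":0,"az":0,"gripper":0.3},{"x":-0.034,"y":-0.159,"z":0,"ax":0,"ay":0,"az":0,"gripper":0.3},{"x":-0.034,"y":-0.159,"z":0,"ax":0,"ay":0,"az":0,"gripper":0.3},{"x":-0.034,"y":-0.159,"z":0,"ax":0,"ay":0,"az":0,"gripper":0.3},{"x":-0.034,"y":-0.159,"z":0,"ax":0,"ay":0,"az":0,"gripper":0.3}])

```text
time_s: 24.62
position: [478.8, 411.8, 279.8]
eef_rot: [0.986, 0.168, -0.001, 0.0]
ft_force: [-0.5, 0.4, 0.3]
finger_gap: 61.6
grip_force: 0.0
```

Emit:
servo_tool(increments=[{"x":0,"y":0,"z":0,"ax":0,"ay":0,"az":-0.112,"gripper":0.3},{"x":0,"y":0,"z":0,"ax":0,"ay":0,"az":-0.112,"gripper":0.3},{"x":0,"y":0,"z":0,"ax":0,"ay":0,"az":-0.112,"gripper":0.3},{"x":0,"y":0,"z":0,"ax":0,"ay":0,"az":-0.112,"gripper":0.3},{"x":0,"y":0,"z":0,"ax":0,"ay":0,"az":-0.112,"gripper":0.3},{"x":0,"y":0,"z":0,"ax":0,"ay":0,"az":-0.112,"gripper":0.3},{"x":0,"y":0,"z":0,"ax":0,"ay":0,"az":-0.112,"gripper":0.3},{"x":0,"y":0,"z":0,"ax":0,"ay":0,"az":-0.112,"gripper":0.3},{"x":0,"y":0,"z":0,"ax":0,"ay":0,"az":-0.112,"gripper":0.3},{"x":0,"y":0,"z":0,"ax":0,"ay":0,"az":-0.112,"gripper":0.3}])

```text
time_s: 25.88
position: [479.6, 410.7, 279.9]
eef_rot: [0.496, 0.868, -0.0, -0.0]
ft_force: [0.2, -0.1, 0.2]
finger_gap: 61.5
grip_force: 0.0
```

Emit:
servo_tool(increments=[{"x":0,"y":0,"z":0.05,"ax":0,"ay":0,"az":-0.112,"gripper":0.3},{"x":0,"y":0,"z":0.1,"ax":0,"ay":0,"az":-0.112,"gripper":0.3},{"x":0,"y":0,"z":0.1,"ax":0,"ay":0,"az":-0.112,"gripper":0.3},{"x":0,"y":0,"z":0.1,"ax":0,"ay":0,"az":0,"gripper":0.3},{"x":0,"y":0,"z":0.1,"ax":0,"ay":0,"az":0,"gripper":0.3},{"x":0,"y":0,"z":0,"ax":0,"ay":0,"az":0,"gripper":0.3},{"x":0,"y":0,"z":0,"ax":0,"ay":0,"az":0,"gripper":0.3}])

```text
time_s: 26.75
position: [479.8, 411.4, 168.8]
eef_rot: [0.257, 0.966, 0.0, -0.0]
ft_force: [-0.3, -0.3, 0.2]
finger_gap: 61.7
grip_force: 0.0
```

```bash
python3 - <<'E'
from h import *
snap('w12'); rimfit('w12',(479.5,410),[(33.5,12),(10,46)],w=12); rimfit('w12',(479.5,410),[(33.5,11)],w=12); rimfit('w12',(479.5,410),[(10,46)],w=12)
go([479.5,410,27],2.618)
E
```

```text
w12 (np.float32(377.14346), np.float64(479.5), np.float64(410.0)) [356.5 479.4 410.1]
w12 (np.float32(244.77658), np.float64(479.5), np.float64(410.0)) [233.6 479.6 409.9]
w12 (np.float32(156.02682), np.float64(475.5), np.float64(412.0)) [145.6 476.6 408.4]
t 26.8 pos [479.9 411.6 169.2] yaw 2.621 gap 61.4 q7 -0.23 tilt [0.0007 0.0011]
shift [-0.002 -0.007  0.569] az 0.002
```

Emit:
servo_tool(increments=[{"x":-0.002,"y":-0.006,"z":0.12,"ax":0,"ay":0,"az":0,"gripper":0.45},{"x":0,"y":0,"z":0.15,"ax":0,"ay":0,"az":0,"gripper":0.45},{"x":0,"y":0,"z":0.15,"ax":0,"ay":0,"az":0,"gripper":0.45},{"x":0,"y":0,"z":0.1,"ax":0,"ay":0,"az":0,"gripper":0.45},{"x":0,"y":0,"z":0.045,"ax":0,"ay":0,"az":0,"gripper":0.45},{"x":0,"y":0,"z":0,"ax":0,"ay":0,"az":0,"gripper":0.45},{"x":0,"y":0,"z":0,"ax":0,"ay":0,"az":0,"gripper":0.45}])

```text
time_s: 27.68
position: [479.9, 410.3, 28.2]
eef_rot: [0.258, 0.966, 0.001, 0.0]
ft_force: [-0.3, -0.6, -0.0]
finger_gap: 48.1
grip_force: 0.0
```

Emit:
servo_tool(increments=[{"x":0,"y":0,"z":0,"ax":0,"ay":0,"az":0,"gripper":0.65},{"x":0,"y":0,"z":0,"ax":0,"ay":0,"az":0,"gripper":0.85},{"x":0,"y":0,"z":0,"ax":0,"ay":0,"az":0,"gripper":0.85},{"x":0,"y":0,"z":0,"ax":0,"ay":0,"az":0,"gripper":0.85},{"x":0,"y":0,"z":0,"ax":0,"ay":0,"az":0,"gripper":0.85}])

```text
time_s: 28.3
position: [479.5, 409.6, 27.1]
eef_rot: [0.258, 0.966, 0.0, 0.0]
ft_force: [-0.4, 0.3, 1.2]
finger_gap: 18.1
grip_force: 30.0
```

```bash
python3 - <<'E'
from h import *
go([658.5,114.3,230]); print(manip.state()['grip_force'])
E
```

```text
t 28.3 pos [479.5 409.6  27.1] yaw 2.62 gap 18.1 q7 -0.33 tilt [0.0003 0.0001]
shift [-1.209 -0.667 -0.812] 
30.000410052931556
```

Emit:
servo_tool(increments=[{"x":0,"y":0,"z":-0.05,"ax":0,"ay":0,"az":0,"gripper":0.85},{"x":0,"y":0,"z":-0.12,"ax":0,"ay":0,"az":0,"gripper":0.85},{"x":0,"y":0,"z":-0.16,"ax":0,"ay":0,"az":0,"gripper":0.85},{"x":0,"y":0,"z":-0.16,"ax":0,"ay":0,"az":0,"gripper":0.85},{"x":0,"y":0,"z":-0.16,"ax":0,"ay":0,"az":0,"gripper":0.85},{"x":0,"y":0,"z":-0.16,"ax":0,"ay":0,"az":0,"gripper":0.85},{"x":-0.05,"y":-0.028,"z":0,"ax":0,"ay":0,"az":0,"gripper":0.85},{"x":-0.1,"y":-0.055,"z":0,"ax":0,"ay":0,"az":0,"gripper":0.85},{"x":-0.15,"y":-0.083,"z":0,"ax":0,"ay":0,"az":0,"gripper":0.85}])

```text
time_s: 29.42
position: [523.3, 335.6, 228.9]
eef_rot: [0.257, 0.966, -0.0, -0.0]
ft_force: [0.8, -0.2, -0.8]
finger_gap: 18.2
grip_force: 30.0
```

Emit:
servo_tool(increments=[{"x":-0.15,"y":-0.083,"z":0,"ax":0,"ay":0,"az":0,"gripper":0.85},{"x":-0.15,"y":-0.083,"z":0,"ax":0,"ay":0,"az":0,"gripper":0.85},{"x":-0.15,"y":-0.083,"z":0,"ax":0,"ay":0,"az":0,"gripper":0.85},{"x":-0.15,"y":-0.083,"z":0,"ax":0,"ay":0,"az":0,"gripper":0.85},{"x":-0.15,"y":-0.083,"z":0,"ax":0,"ay":0,"az":0,"gripper":0.85},{"x":-0.1,"y":-0.055,"z":0,"ax":0,"ay":0,"az":0,"gripper":0.85},{"x":-0.059,"y":-0.031,"z":0,"ax":0,"ay":0,"az":0,"gripper":0.85},{"x":0,"y":0,"z":0,"ax":0,"ay":0,"az":0,"gripper":0.85},{"x":0,"y":0,"z":0,"ax":0,"ay":0,"az":0,"gripper":0.85}])

```text
time_s: 30.55
position: [657.5, 116.0, 229.4]
eef_rot: [0.257, 0.966, 0.0, -0.0]
ft_force: [0.2, 0.7, 0.4]
finger_gap: 17.8
grip_force: 30.0
```

```bash
python3 - <<'E'
from h import *
go([658.5,114.3,167]); snap('w13')
rimfit('w13',(658.5,114.3),[(32,143)],w=6);rimfit('w13',(658.5,114.3),[(33.5,pose()[2,3]-27.1+11)],w=6)
E
```

```text
t 30.55 pos [657.5 116.  229.4] yaw 2.622 gap 17.8 q7 0.36 tilt [-0.0005  0.0007]
shift [-0.007 -0.004  0.25 ] 
w13 (np.float32(130.02402), np.float64(655.5), np.float64(115.3)) [121.9 656.4 115.9]
w13 (np.float32(161.22673), np.float64(657.5), np.float64(116.3)) [128.8 657.6 116.4]
```

Emit:
servo_tool(increments=[{"x":-0.008,"y":-0.004,"z":0.05,"ax":0,"ay":0,"az":0,"gripper":0.85},{"x":0,"y":0,"z":0.1,"ax":0,"ay":0,"az":0,"gripper":0.85},{"x":0,"y":0,"z":0.06,"ax":0,"ay":0,"az":0,"gripper":0.85},{"x":0,"y":0,"z":0.03,"ax":0,"ay":0,"az":0,"gripper":0.85},{"x":0,"y":0,"z":0.015,"ax":0,"ay":0,"az":0,"gripper":0.85},{"x":0,"y":0,"z":0.01,"ax":0,"ay":0,"az":0,"gripper":0.85},{"x":0,"y":0,"z":0,"ax":0,"ay":0,"az":0,"gripper":0.85},{"x":0,"y":0,"z":0,"ax":0,"ay":0,"az":0,"gripper":0.85}])

```text
time_s: 31.6
position: [659.8, 112.5, 163.6]
eef_rot: [0.258, 0.966, 0.0, 0.0]
ft_force: [-1.2, 0.3, -0.6]
finger_gap: 17.9
grip_force: 30.0
```

```bash
python3 - <<'E'
from h import *
go([658.8,114.4,160.3]); print(manip.state()['ft_force'])
E
```

```text
t 31.6 pos [659.8 112.5 163.6] yaw 2.62 gap 17.9 q7 0.32 tilt [0.0007 0.0001]
shift [0.007 0.004 0.013] 
[-1.15250905  0.27309724 -0.57925847]
```

Emit:
servo_tool(increments=[{"x":0.006,"y":0.004,"z":0.005,"ax":0,"ay":0,"az":0,"gripper":0.85},{"x":0,"y":0,"z":0.004,"ax":0,"ay":0,"az":0,"gripper":0.85},{"x":0,"y":0,"z":0.002,"ax":0,"ay":0,"az":0,"gripper":0.85},{"x":0,"y":0,"z":0,"ax":0,"ay":0,"az":0,"gripper":0.85},{"x":0,"y":0,"z":0,"ax":0,"ay":0,"az":0,"gripper":0.85}])

```text
time_s: 32.22
position: [658.9, 114.0, 160.4]
eef_rot: [0.258, 0.966, -0.0, 0.0]
ft_force: [-0.1, -1.1, -1.3]
finger_gap: 17.8
grip_force: 30.0
```

```bash
python3 - <<'E'
from h import *
go([658.8,114.4,160.3]); print(manip.state()['ft_force'])
E
```

```text
t 32.23 pos [658.9 114.  160.4] yaw 2.62 gap 17.8 q7 0.32 tilt [ 0. -0.]
shift [0.001 0.001 0.   ] 
[-0.14870325 -1.09232541 -1.32330808]
```

Emit:
servo_tool(increments=[{"x":0,"y":0,"z":0.004,"ax":0,"ay":0,"az":0,"gripper":0.85},{"x":0,"y":0,"z":0,"ax":0,"ay":0,"az":0,"gripper":0.7},{"x":0,"y":0,"z":0,"ax":0,"ay":0,"az":0,"gripper":0.5},{"x":0,"y":0,"z":0,"ax":0,"ay":0,"az":0,"gripper":0.5},{"x":0,"y":0,"z":-0.05,"ax":0,"ay":0,"az":0,"gripper":0.5},{"x":0,"y":0,"z":-0.1,"ax":0,"ay":0,"az":0,"gripper":0.5},{"x":0,"y":0,"z":-0.15,"ax":0,"ay":0,"az":0.105,"gripper":0.5},{"x":0,"y":0,"z":-0.15,"ax":0,"ay":0,"az":0.105,"gripper":0.3},{"x":0,"y":0,"z":-0.15,"ax":0,"ay":0,"az":0.105,"gripper":0},{"x":0,"y":0,"z":-0.15,"ax":0,"ay":0,"az":0.105,"gripper":0}])

```text
time_s: 33.48
position: [658.6, 114.4, 349.3]
eef_rot: [0.559, 0.829, 0.0, 0.0]
ft_force: [0.0, 0.1, -0.5]
finger_gap: 70.5
grip_force: 0.0
```

Emit:
servo_tool(increments=[{"x":0,"y":0,"z":-0.15,"ax":0,"ay":0,"az":0.105,"gripper":0},{"x":0,"y":0,"z":-0.07,"ax":0,"ay":0,"az":0.105,"gripper":0},{"x":0,"y":0,"z":0,"ax":0,"ay":0,"az":0.105,"gripper":0},{"x":0,"y":0,"z":0,"ax":0,"ay":0,"az":0.1,"gripper":0},{"x":0,"y":0,"z":0,"ax":0,"ay":0,"az":0,"gripper":0},{"x":0,"y":0,"z":0,"ax":0,"ay":0,"az":0,"gripper":0}])

```text
time_s: 34.22
position: [658.7, 114.3, 402.3]
eef_rot: [0.792, 0.61, 0.0, 0.0]
ft_force: [0.4, -0.4, -0.5]
finger_gap: 87.8
grip_force: 0.0
```

```bash
python3 - <<'E'
from h import *
snap('w14'); rimfit('w14',(658.8,114.4),[(33.5,145),(10,179)],w=8); rimfit('w14',(658.8,114.4),[(33.5,145)],w=8)
manip.camera
s=manip.camera('side')[:,:,::-1]; cv2.imwrite('pics/side14.png',s)
go([473,-284,400],1.309)
E
```

```text
w14 (np.float32(223.94919), np.float64(659.8), np.float64(117.4)) [217.3 659.2 116.2]
w14 (np.float32(99.736115), np.float64(658.8), np.float64(115.4)) [ 93.  658.9 115.3]
t 34.33 pos [658.7 114.1 402. ] yaw 1.311 gap 87.7 q7 -0.76 tilt [-0.0001  0.0001]
shift [-1.73  -0.308  0.008] az 0.001
```

Emit:
servo_tool(increments=[{"x":-0.1,"y":-0.018,"z":0,"ax":0,"ay":0,"az":0,"gripper":0},{"x":-0.19,"y":-0.034,"z":0,"ax":0,"ay":0,"az":0,"gripper":0},{"x":-0.19,"y":-0.034,"z":0,"ax":0,"ay":0,"az":0,"gripper":0},{"x":-0.19,"y":-0.034,"z":0,"ax":0,"ay":0,"az":0,"gripper":0},{"x":-0.19,"y":-0.034,"z":0,"ax":0,"ay":0,"az":0,"gripper":0},{"x":-0.19,"y":-0.034,"z":0,"ax":0,"ay":0,"az":0,"gripper":0},{"x":-0.19,"y":-0.034,"z":0,"ax":0,"ay":0,"az":0,"gripper":0},{"x":-0.19,"y":-0.034,"z":0,"ax":0,"ay":0,"az":0,"gripper":0},{"x":-0.19,"y":-0.034,"z":0,"ax":0,"ay":0,"az":0,"gripper":0},{"x":-0.11,"y":-0.018,"z":0,"ax":0,"ay":0,"az":0,"gripper":0}])

```text
time_s: 35.58
position: [470.7, -286.3, 401.8]
eef_rot: [0.794, 0.608, -0.0, 0.0]
ft_force: [-0.5, -0.0, -0.8]
finger_gap: 87.8
grip_force: 0.0
```

Emit:
servo_tool(increments=[{"x":0,"y":0,"z":0.12,"ax":0,"ay":0,"az":0,"gripper":0},{"x":0,"y":0,"z":0.2,"ax":0,"ay":0,"az":0,"gripper":0},{"x":0,"y":0,"z":0.2,"ax":0,"ay":0,"az":0,"gripper":0},{"x":0,"y":0,"z":0.2,"ax":0,"ay":0,"az":0,"gripper":0},{"x":0,"y":0,"z":0.1,"ax":0,"ay":0,"az":0,"gripper":0},{"x":0,"y":0,"z":0,"ax":0,"ay":0,"az":0,"gripper":0},{"x":0,"y":0,"z":0,"ax":0,"ay":0,"az":0,"gripper":0}])

```text
time_s: 36.45
position: [473.0, -283.7, 198.2]
eef_rot: [0.793, 0.609, 0.0, 0.001]
ft_force: [0.6, -0.6, 0.1]
finger_gap: 87.8
grip_force: 0.0
```

```bash
python3 - <<'E'
from h import *
snap('w15'); rimfit('w15',(473,-284),[(32.5,68),(30,68)],w=12);rimfit('w15',(473,-284),[(32.5,68)],w=12)
go([473,-284,30],1.309)
E
```

```text
w15 (np.float32(427.87292), np.float64(471.0), np.float64(-284.0)) [ 411.8  471.8 -283.2]
w15 (np.float32(223.97826), np.float64(471.0), np.float64(-284.0)) [ 214.8  472.1 -282.8]
t 36.5 pos [ 473.1 -283.9  198.4] yaw 1.309 gap 87.7 q7 -0.07 tilt [ 0.002  -0.0011]
shift [-0.    -0.002  0.674] az -0.0
```

Emit:
servo_tool(increments=[{"x":0.001,"y":-0.004,"z":0.1,"ax":0,"ay":0,"az":0,"gripper":0},{"x":0,"y":0,"z":0.15,"ax":0,"ay":0,"az":0,"gripper":0},{"x":0,"y":0,"z":0.15,"ax":0,"ay":0,"az":0,"gripper":0},{"x":0,"y":0,"z":0.15,"ax":0,"ay":0,"az":0,"gripper":0},{"x":0,"y":0,"z":0.09,"ax":0,"ay":0,"az":0,"gripper":0},{"x":0,"y":0,"z":0.03,"ax":0,"ay":0,"az":0,"gripper":0},{"x":0,"y":0,"z":0,"ax":0,"ay":0,"az":0,"gripper":0},{"x":0,"y":0,"z":0,"ax":0,"ay":0,"az":0,"gripper":0}])

```text
time_s: 37.5
position: [472.2, -283.6, 30.7]
eef_rot: [0.794, 0.608, 0.0, 0.001]
ft_force: [0.0, -0.2, -0.3]
finger_gap: 87.5
grip_force: 0.0
```

Emit:
servo_tool(increments=[{"x":0,"y":0,"z":0,"ax":0,"ay":0,"az":0,"gripper":0.1},{"x":0,"y":0,"z":0,"ax":0,"ay":0,"az":0,"gripper":0.2},{"x":0,"y":0,"z":0,"ax":0,"ay":0,"az":0,"gripper":0.3},{"x":0,"y":0,"z":0,"ax":0,"ay":0,"az":0,"gripper":0.4},{"x":0,"y":0,"z":0,"ax":0,"ay":0,"az":0,"gripper":0.4},{"x":0,"y":0,"z":0,"ax":0,"ay":0,"az":0,"gripper":0.4}])

```text
time_s: 38.25
position: [471.6, -283.2, 29.6]
eef_rot: [0.794, 0.608, 0.0, 0.0]
ft_force: [0.3, -0.7, 3.9]
finger_gap: 63.2
grip_force: 30.0
```

```bash
python3 - <<'E'
from h import *
go([560,-37,180],1.309); s=manip.state();print(s['grip_force'],s['ft_force'])
E
```

```text
t 38.25 pos [ 471.6 -283.2   29.6] yaw 1.308 gap 63.2 q7 -0.23 tilt [ 0.0005 -0.0003]
shift [ 1.043  0.086 -0.602] az -0.0
30.000165244637174 [ 0.26825284 -0.72348737  3.90943911]
```

```bash
python3 - <<'E'
from h import *
print('base near edge',ray('side',235+216/4,115+245/4,0), 'L/R base',ray('side',235+125/4,115+205/4,0),ray('side',235+307/4,115+205/4,0))
print('jug: top lid front',[ray('side',283,80,z) for z in(250,300,330)])
print('w7 jug edge',[ray('wrist',156,160,z,np.load('pics/w7.npy')) for z in(0,100,200)])
E
```

```text
base near edge [ 649.3 -128.9] L/R base [ 719.5 -179. ] [ 582.3 -176.3]
jug: top lid front [array([ 658. , -232.8]), array([ 650.8, -125.6]), array([646.5, -61.2])]
w7 jug edge [array([ 652.1, -119.8]), array([635.8, -66.4]), array([619.6, -12.9])]
```

Emit:
servo_tool(increments=[{"x":0,"y":0,"z":-0.03,"ax":0,"ay":0,"az":0,"gripper":0.4},{"x":0,"y":0,"z":-0.08,"ax":0,"ay":0,"az":0,"gripper":0.4},{"x":0,"y":0,"z":-0.15,"ax":0,"ay":0,"az":0,"gripper":0.4},{"x":0,"y":0,"z":-0.2,"ax":0,"ay":0,"az":0,"gripper":0.4},{"x":0,"y":0,"z":-0.2,"ax":0,"ay":0,"az":0,"gripper":0.4},{"x":0,"y":0,"z":-0.2,"ax":0,"ay":0,"az":0,"gripper":0.4},{"x":0,"y":0,"z":-0.2,"ax":0,"ay":0,"az":0,"gripper":0.4},{"x":0,"y":0,"z":-0.2,"ax":0,"ay":0,"az":0,"gripper":0.4},{"x":0,"y":0,"z":-0.2,"ax":0,"ay":0,"az":0,"gripper":0.4},{"x":0,"y":0,"z":-0.06,"ax":0,"ay":0,"az":0,"gripper":0.4}])

```text
time_s: 39.5
position: [471.9, -282.4, 413.6]
eef_rot: [0.793, 0.609, 0.001, 0.002]
ft_force: [0.5, 0.5, -1.9]
finger_gap: 63.5
grip_force: 30.0
```

Emit:
servo_tool(increments=[{"x":0.06,"y":0.025,"z":0,"ax":0,"ay":0,"az":0,"gripper":0.4},{"x":0.12,"y":0.05,"z":0,"ax":0,"ay":0,"az":0,"gripper":0.4},{"x":0.17,"y":0.07,"z":0,"ax":0,"ay":0,"az":0,"gripper":0.4},{"x":0.17,"y":0.07,"z":0,"ax":0,"ay":0,"az":0,"gripper":0.4},{"x":0.17,"y":0.07,"z":0,"ax":0,"ay":0,"az":0,"gripper":0.4},{"x":0.17,"y":0.07,"z":0,"ax":0,"ay":0,"az":0,"gripper":0.4},{"x":0.14,"y":0.06,"z":0,"ax":0,"ay":0,"az":0,"gripper":0.4},{"x":0.1,"y":0.04,"z":0,"ax":0,"ay":0,"az":0,"gripper":0.4},{"x":0.042,"y":0.017,"z":0,"ax":0,"ay":0,"az":0,"gripper":0.4},{"x":0,"y":0,"z":0,"ax":0,"ay":0,"az":-0.083,"gripper":0.4}])

```text
time_s: 40.75
position: [659.2, -36.4, 407.7]
eef_rot: [0.751, 0.661, -0.001, -0.001]
ft_force: [0.3, -0.3, -0.5]
finger_gap: 63.3
grip_force: 30.0
```

Emit:
servo_tool(increments=[{"x":0,"y":0,"z":0,"ax":0,"ay":0,"az":-0.083,"gripper":0.4},{"x":0,"y":0,"z":0.1,"ax":0,"ay":0,"az":0,"gripper":0.4},{"x":0,"y":0,"z":0.16,"ax":0,"ay":0,"az":0,"gripper":0.4},{"x":0,"y":0,"z":0.16,"ax":0,"ay":0,"az":0,"gripper":0.4},{"x":0,"y":0,"z":0.16,"ax":0,"ay":0,"az":0,"gripper":0.4},{"x":0,"y":0,"z":0.16,"ax":0,"ay":0,"az":0,"gripper":0.4},{"x":0,"y":0,"z":0.1,"ax":0,"ay":0,"az":0,"gripper":0.4},{"x":0,"y":0,"z":0.04,"ax":0,"ay":0,"az":0,"gripper":0.4},{"x":0,"y":0,"z":0,"ax":0,"ay":0,"az":0,"gripper":0.4}])

```text
time_s: 41.88
position: [658.9, -38.2, 188.9]
eef_rot: [0.708, 0.706, -0.0, -0.0]
ft_force: [0.1, 0.7, -0.6]
finger_gap: 63.1
grip_force: 30.0
```

```bash
python3 - <<'E'
from h import *
s=manip.state();go([660,-37,40],np.pi/2); print(s['grip_force'],s['ft_force'])
snap('w16'); z=s['position'][2]; rimfit('w16',s['position'][:2],[(32.5,z-29.6+68),(30,z-29.6+68)],w=6); rimfit('w16',(660,-37),[(60,12)],w=6)
E
```

```text
t 41.88 pos [658.9 -38.2 188.9] yaw 1.569 gap 63.1 q7 -0.38 tilt [-0.0011  0.0001]
shift [0.005 0.005 0.596] az -0.001
29.999599566144752 [ 0.11984078  0.74421687 -0.61810918]
w16 (np.float32(263.01233), np.float64(657.9454891101867), np.float64(-40.19822414085591)) [243.3 658.1 -38.9]
w16 (np.float32(206.54167), np.float64(661.0), np.float64(-38.0)) [194.6 660.6 -37.8]
```

Emit:
servo_tool(increments=[{"x":0.004,"y":0.006,"z":0.06,"ax":0,"ay":0,"az":0,"gripper":0.4},{"x":0,"y":0,"z":0.12,"ax":0,"ay":0,"az":0,"gripper":0.4},{"x":0,"y":0,"z":0.14,"ax":0,"ay":0,"az":0,"gripper":0.4},{"x":0,"y":0,"z":0.12,"ax":0,"ay":0,"az":0,"gripper":0.4},{"x":0,"y":0,"z":0.08,"ax":0,"ay":0,"az":0,"gripper":0.4},{"x":0,"y":0,"z":0.05,"ax":0,"ay":0,"az":0,"gripper":0.4},{"x":0,"y":0,"z":0.03,"ax":0,"ay":0,"az":0,"gripper":0.4},{"x":0,"y":0,"z":0,"ax":0,"ay":0,"az":0,"gripper":0.4},{"x":0,"y":0,"z":0,"ax":0,"ay":0,"az":0,"gripper":0.4}])

```text
time_s: 43.05
position: [661.5, -36.9, 40.3]
eef_rot: [0.708, 0.706, 0.0, 0.001]
ft_force: [0.9, -0.4, -1.8]
finger_gap: 63.4
grip_force: 30.0
```

```bash
python3 - <<'E'
from h import *
s=manip.state();go([660.3,-37.3,34.6],np.pi/2); print(s['grip_force'],s['ft_force'])
E
```

```text
t 43.05 pos [661.5 -36.9  40.3] yaw 1.569 gap 63.4 q7 -0.47 tilt [ 0.0014 -0.    ]
shift [-0.001 -0.005  0.023] az -0.001
29.9997006108606 [ 0.9191476  -0.39674106 -1.78164452]
```

Emit:
servo_tool(increments=[{"x":-0.001,"y":-0.004,"z":0.008,"ax":0,"ay":0,"az":0,"gripper":0.4},{"x":0,"y":0,"z":0.007,"ax":0,"ay":0,"az":0,"gripper":0.4},{"x":0,"y":0,"z":0.005,"ax":0,"ay":0,"az":0,"gripper":0.4},{"x":0,"y":0,"z":0,"ax":0,"ay":0,"az":0,"gripper":0.4},{"x":0,"y":0,"z":0,"ax":0,"ay":0,"az":0,"gripper":0.4}])

```text
time_s: 43.68
position: [659.9, -37.2, 34.7]
eef_rot: [0.708, 0.706, 0.0, 0.0]
ft_force: [-1.5, 0.1, 2.5]
finger_gap: 62.9
grip_force: 30.0
```

Emit:
servo_tool(increments=[{"x":0,"y":0,"z":0.003,"ax":0,"ay":0,"az":0,"gripper":0.4},{"x":0,"y":0,"z":0,"ax":0,"ay":0,"az":0,"gripper":0.4}])

```text
time_s: 43.92
position: [660.0, -37.1, 34.6]
eef_rot: [0.708, 0.706, 0.0, 0.0]
ft_force: [-2.4, 0.1, 7.7]
finger_gap: 62.9
grip_force: 30.0
```

Emit:
servo_tool(increments=[{"x":0,"y":0,"z":-0.003,"ax":0,"ay":0,"az":0,"gripper":0.3},{"x":0,"y":0,"z":0,"ax":0,"ay":0,"az":0,"gripper":0.2},{"x":0,"y":0,"z":0,"ax":0,"ay":0,"az":0,"gripper":0.1},{"x":0,"y":0,"z":0,"ax":0,"ay":0,"az":0,"gripper":0},{"x":0,"y":0,"z":0,"ax":0,"ay":0,"az":0,"gripper":0},{"x":0,"y":0,"z":-0.06,"ax":0,"ay":0,"az":0,"gripper":0},{"x":0,"y":0,"z":-0.12,"ax":0,"ay":0,"az":0,"gripper":0},{"x":0,"y":0,"z":-0.2,"ax":0,"ay":0,"az":0,"gripper":0},{"x":0,"y":0,"z":-0.2,"ax":0,"ay":0,"az":0,"gripper":0},{"x":0,"y":0,"z":-0.2,"ax":0,"ay":0,"az":0,"gripper":0}])

```text
time_s: 45.18
position: [659.7, -37.0, 232.4]
eef_rot: [0.708, 0.707, 0.0, 0.0]
ft_force: [-0.9, -0.7, 0.3]
finger_gap: 88.1
grip_force: 0.0
```

Emit:
servo_tool(increments=[{"x":0,"y":0,"z":-0.2,"ax":0,"ay":0,"az":0,"gripper":0},{"x":0,"y":0,"z":-0.2,"ax":0,"ay":0,"az":0,"gripper":0},{"x":0,"y":0,"z":-0.2,"ax":0,"ay":0,"az":0,"gripper":0},{"x":0,"y":0,"z":-0.06,"ax":0,"ay":0,"az":0,"gripper":0},{"x":0,"y":0,"z":0,"ax":0,"ay":0,"az":0,"gripper":0}])

```text
time_s: 45.8
position: [659.9, -36.9, 395.6]
eef_rot: [0.708, 0.707, 0.001, 0.001]
ft_force: [0.4, 0.3, -0.9]
finger_gap: 88.0
grip_force: 0.0
```

```bash
python3 - <<'E'
from h import *
snap('w17'); rimfit('w17',(660,-37),[(32.5,73),(30,73)],w=8);rimfit('w17',(660,-37),[(60,12)],w=6)
print('bottles',ray('side',382,245,0),ray('side',398,250,0),ray('scene',348,188,0),ray('scene',369,192,0),'greybox',ray('side',410,215,0))
go([461.5,-4,300],np.pi/2)
E
```

```text
w17 (np.float32(337.8579), np.float64(662.0), np.float64(-39.0)) [327.8 661.6 -39.5]
w17 (np.float32(244.61519), np.float64(661.0), np.float64(-38.0)) [240.8 661.1 -37.9]
bottles [416.  144.3] [380.1 160.9] [409.5 111.9] [403.9 178.1] greybox [328.3  40.8]
t 45.85 pos [659.6 -37.2 393.9] yaw 1.569 gap 87.3 q7 -0.29 tilt [-0.0004 -0.0003]
shift [ 0.132 -0.792  0.376] az -0.001
```

Cup is centred. I'll check the grey boxes near the honey jar before choosing the grasp yaw.

```bash
python3 - <<'E'
from h import *
T=np.load('pics/w2.npy')
for u,v in((283,122),(262,20),(240,60)): print('w2',ray('wrist',u,v,0,T))
for u,v in((330,165),(303,168),(385,172)): print('scene',ray('scene',u,v,0))
T=np.load('pics/w8.npy')
for u,v in((390,92),(478,68),(500,110)): print('w8',ray('wrist',u,v,0,T))
E
```

```text
w2 [380.1 -64.3]
w2 [350.1 106.9]
w2 [307.3  43.2]
scene [319.   19.8]
scene [366.9 -57.1]
scene [288.5 198.9]
w8 [381.3 -55.9]
w8 [351.8  55.2]
w8 [403.5  91.7]
```

Emit:
servo_tool(increments=[{"x":0.022,"y":-0.132,"z":0,"ax":0,"ay":0,"az":0,"gripper":0},{"x":0.022,"y":-0.132,"z":0,"ax":0,"ay":0,"az":0,"gripper":0},{"x":0.022,"y":-0.132,"z":0,"ax":0,"ay":0,"az":0,"gripper":0},{"x":0.022,"y":-0.132,"z":0,"ax":0,"ay":0,"az":0,"gripper":0},{"x":0.022,"y":-0.132,"z":0,"ax":0,"ay":0,"az":0,"gripper":0},{"x":0.022,"y":-0.132,"z":0,"ax":0,"ay":0,"az":0,"gripper":0},{"x":0,"y":0,"z":0,"ax":0,"ay":0,"az":0.11,"gripper":0},{"x":0,"y":0,"z":0,"ax":0,"ay":0,"az":0.11,"gripper":0},{"x":0,"y":0,"z":0,"ax":0,"ay":0,"az":0.11,"gripper":0},{"x":0,"y":0,"z":0,"ax":0,"ay":0,"az":0.11,"gripper":0}])

```text
time_s: 47.1
position: [461.0, -4.4, 392.6]
eef_rot: [0.907, 0.422, -0.001, -0.001]
ft_force: [0.6, 0.5, -0.9]
finger_gap: 87.4
grip_force: 0.0
```

Emit:
servo_tool(increments=[{"x":0,"y":0,"z":0,"ax":0,"ay":0,"az":0.11,"gripper":0},{"x":0,"y":0,"z":0,"ax":0,"ay":0,"az":0.11,"gripper":0},{"x":0,"y":0,"z":0,"ax":0,"ay":0,"az":0.11,"gripper":0},{"x":0,"y":0,"z":0,"ax":0,"ay":0,"az":0.11,"gripper":0},{"x":0,"y":0,"z":0,"ax":0,"ay":0,"az":0.11,"gripper":0},{"x":0,"y":0,"z":0,"ax":0,"ay":0,"az":0.11,"gripper":0},{"x":0,"y":0,"z":0,"ax":0,"ay":0,"az":0.11,"gripper":0},{"x":0,"y":0,"z":0,"ax":0,"ay":0,"az":0,"gripper":0}])

```text
time_s: 48.1
position: [461.2, -4.2, 392.9]
eef_rot: [0.986, -0.165, -0.001, 0.0]
ft_force: [0.1, -0.2, -0.2]
finger_gap: 87.6
grip_force: 0.0
```

```bash
python3 - <<'E'
from h import *
snap('w18'); rimfit('w18',(461.5,-4),[(26,40),(25,57)],w=10); print(manip.state()['joint_pos'].round(2))
go([461.5,-4,200],-.36)
E
```

```text
w18 (np.float32(416.58524), np.float64(460.5), np.float64(-3.0)) [403.9 460.8  -3.4]
[ 0.67  0.08 -0.81  1.65  0.06  1.43 -2.04]
t 48.15 pos [461.3  -4.2 393.2] yaw -0.328 gap 87.7 q7 -2.04 tilt [-0.0022  0.0003]
shift [ 0.002 -0.001  0.773] az 0.02
```

View pics/w18.png

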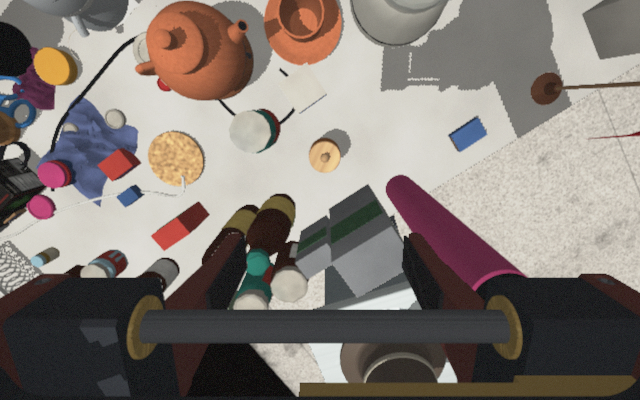

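w18: lidded pot at (200,50) and cup inside the saucer (303,20), both upright; honey jar at (325,155) with room for the fingers. Descend on the jar, high enough to clear the 105 mm can.

Emit:
servo_tool(increments=[{"x":0.002,"y":-0.001,"z":0.12,"ax":0,"ay":0,"az":0,"gripper":0},{"x":0,"y":0,"z":0.2,"ax":0,"ay":0,"az":0,"gripper":0},{"x":0,"y":0,"z":0.2,"ax":0,"ay":0,"az":0,"gripper":0},{"x":0,"y":0,"z":0.2,"ax":0,"ay":0,"az":0,"gripper":0},{"x":0,"y":0,"z":0.2,"ax":0,"ay":0,"az":0,"gripper":0},{"x":0,"y":0,"z":0.1,"ax":0,"ay":0,"az":0,"gripper":0},{"x":0,"y":0,"z":0,"ax":0,"ay":0,"az":0,"gripper":0},{"x":0,"y":0,"z":0,"ax":0,"ay":0,"az":0,"gripper":0}])

```text
time_s: 49.15
position: [462.9, -3.6, 140.2]
eef_rot: [0.986, -0.164, 0.0, -0.0]
ft_force: [0.5, 0.4, 0.3]
finger_gap: 88.0
grip_force: 0.0
```

```bash
python3 - <<'E'
from h import *
snap('w19'); rimfit('w19',(461.5,-4),[(26,40),(25,57)],w=8)
go([461,-3.7,31]); print(manip.state()['ft_force'])
E
```

```text
w19 (np.float32(277.70337), np.float64(461.5), np.float64(-4.0)) [258.5 461.1  -4.4]
t 49.2 pos [463.3  -3.7 140.5] yaw -0.33 gap 87.9 q7 -2.28 tilt [ 0.0017 -0.0001]
shift [-0.009  0.003  0.438] 
[-0.24136335 -0.32272503  0.96452445]
```

Emit:
servo_tool(increments=[{"x":-0.006,"y":0.002,"z":0.1,"ax":0,"ay":0,"az":0,"gripper":0},{"x":0,"y":0,"z":0.15,"ax":0,"ay":0,"az":0,"gripper":0},{"x":0,"y":0,"z":0.12,"ax":0,"ay":0,"az":0,"gripper":0},{"x":0,"y":0,"z":0.06,"ax":0,"ay":0,"az":0,"gripper":0},{"x":0,"y":0,"z":0,"ax":0,"ay":0,"az":0,"gripper":0},{"x":0,"y":0,"z":0,"ax":0,"ay":0,"az":0,"gripper":0}])

```text
time_s: 49.95
position: [461.9, -3.7, 33.0]
eef_rot: [0.986, -0.165, 0.001, -0.0]
ft_force: [-0.7, -0.4, 0.8]
finger_gap: 87.9
grip_force: 0.0
```

Emit:
servo_tool(increments=[{"x":0,"y":0,"z":0,"ax":0,"ay":0,"az":0,"gripper":0.2},{"x":0,"y":0,"z":0,"ax":0,"ay":0,"az":0,"gripper":0.35},{"x":0,"y":0,"z":0,"ax":0,"ay":0,"az":0,"gripper":0.5},{"x":0,"y":0,"z":0,"ax":0,"ay":0,"az":0,"gripper":0.5},{"x":0,"y":0,"z":0,"ax":0,"ay":0,"az":0,"gripper":0.5},{"x":0,"y":0,"z":0,"ax":0,"ay":0,"az":0,"gripper":0.5}])

```text
time_s: 50.7
position: [460.9, -3.9, 32.0]
eef_rot: [0.986, -0.165, 0.0, 0.0]
ft_force: [-1.6, -0.2, 3.5]
finger_gap: 50.8
grip_force: 30.0
```

```bash
python3 - <<'E'
from h import *
s=manip.state();go([535.5,244.3,250],.3); print(s['grip_force'],s['ft_force'],s['joint_pos'].round(2))
E
```

```text
t 50.7 pos [460.9  -3.9  32. ] yaw -0.332 gap 50.8 q7 -2.46 tilt [ 0.     -0.0003]
shift [-0.041 -1.036 -0.872] az -0.402
30.000765644945204 [-1.61548952 -0.18888572  3.49512827] [ 0.43  0.5  -0.65  2.13  0.49  0.67 -2.46]
```

Emit:
servo_tool(increments=[{"x":0,"y":0,"z":-0.03,"ax":0,"ay":0,"az":0,"gripper":0.5},{"x":0,"y":0,"z":-0.1,"ax":0,"ay":0,"az":0,"gripper":0.5},{"x":0,"y":0,"z":-0.16,"ax":0,"ay":0,"az":0,"gripper":0.5},{"x":0,"y":0,"z":-0.18,"ax":0,"ay":0,"az":0,"gripper":0.5},{"x":0,"y":0,"z":-0.18,"ax":0,"ay":0,"az":0,"gripper":0.5},{"x":0,"y":0,"z":-0.1,"ax":0,"ay":0,"az":0,"gripper":0.5},{"x":0,"y":-0.06,"z":0,"ax":0,"ay":0,"az":0,"gripper":0.5},{"x":-0.005,"y":-0.12,"z":0,"ax":0,"ay":0,"az":0,"gripper":0.5},{"x":-0.006,"y":-0.15,"z":0,"ax":0,"ay":0,"az":0,"gripper":0.5},{"x":-0.006,"y":-0.15,"z":0,"ax":0,"ay":0,"az":0,"gripper":0.5}])

```text
time_s: 51.95
position: [495.9, 111.9, 219.6]
eef_rot: [0.986, -0.165, -0.0, 0.0]
ft_force: [0.3, 0.0, -1.4]
finger_gap: 50.6
grip_force: 30.0
```

Emit:
servo_tool(increments=[{"x":-0.006,"y":-0.15,"z":0,"ax":0,"ay":0,"az":0,"gripper":0.5},{"x":-0.006,"y":-0.15,"z":0,"ax":0,"ay":0,"az":0,"gripper":0.5},{"x":-0.006,"y":-0.13,"z":0,"ax":0,"ay":0,"az":0,"gripper":0.5},{"x":-0.004,"y":-0.09,"z":0,"ax":0,"ay":0,"az":0,"gripper":0.5},{"x":-0.002,"y":-0.036,"z":0,"ax":0,"ay":0,"az":0,"gripper":0.5},{"x":0,"y":0,"z":0,"ax":0,"ay":0,"az":-0.1,"gripper":0.5},{"x":0,"y":0,"z":0,"ax":0,"ay":0,"az":-0.1,"gripper":0.5},{"x":0,"y":0,"z":0,"ax":0,"ay":0,"az":-0.1,"gripper":0.5},{"x":0,"y":0,"z":0,"ax":0,"ay":0,"az":-0.1,"gripper":0.5},{"x":0,"y":0,"z":0,"ax":0,"ay":0,"az":0,"gripper":0.5}])

```text
time_s: 53.2
position: [535.4, 243.4, 219.2]
eef_rot: [0.989, 0.147, -0.0, 0.0]
ft_force: [0.7, 0.6, -1.1]
finger_gap: 50.8
grip_force: 30.0
```

```bash
python3 - <<'E'
from h import *
s=manip.state();go([535.5,244.3,41]); print(s['grip_force'],s['ft_force'])
snap('w20'); rimfit('w20',(535.5,244.3),[(48,7),(48,0)],w=8); p=s['position']; rimfit('w20',p[:2],[(25,p[2]+25),(26,p[2]+8)],w=6)
E
```

```text
t 53.2 pos [535.4 243.4 219.2] yaw 0.295 gap 50.8 q7 -2.17 tilt [-0.0007 -0.0003]
shift [ 0.002 -0.003  0.713] 
29.998870552517474 [ 0.72043933  0.58713618 -1.07250438]
w20 (np.float32(374.97073), np.float64(534.5), np.float64(245.3)) [364.1 534.9 244.6]
w20 (np.float32(226.06772), np.float64(536.4499900273295), np.float64(244.39883100814362)) [204.2 537.6 244.5]
```

Aligned. Lower to TCP ≈ 39 (7 + 32).

Emit:
servo_tool(increments=[{"x":0.001,"y":-0.003,"z":0.08,"ax":0,"ay":0,"az":0,"gripper":0.5},{"x":0,"y":0,"z":0.15,"ax":0,"ay":0,"az":0,"gripper":0.5},{"x":0,"y":0,"z":0.17,"ax":0,"ay":0,"az":0,"gripper":0.5},{"x":0,"y":0,"z":0.15,"ax":0,"ay":0,"az":0,"gripper":0.5},{"x":0,"y":0,"z":0.1,"ax":0,"ay":0,"az":0,"gripper":0.5},{"x":0,"y":0,"z":0.04,"ax":0,"ay":0,"az":0,"gripper":0.5},{"x":0,"y":0,"z":0.01,"ax":0,"ay":0,"az":0,"gripper":0.5},{"x":0,"y":0,"z":0,"ax":0,"ay":0,"az":0,"gripper":0.5},{"x":0,"y":0,"z":0,"ax":0,"ay":0,"az":0,"gripper":0.5}])

```text
time_s: 54.38
position: [536.1, 245.5, 45.4]
eef_rot: [0.989, 0.148, 0.001, -0.0]
ft_force: [-0.2, -0.4, -1.5]
finger_gap: 50.7
grip_force: 30.0
```

```bash
python3 - <<'E'
from h import *
s=manip.state();go([535.3,244.3,39]); print(s['ft_force'])
E
```

```text
t 54.38 pos [536.1 245.5  45.4] yaw 0.296 gap 50.7 q7 -2.33 tilt [0.0015 0.0005]
shift [-0.004  0.004  0.025] 
[-0.15360804 -0.41895992 -1.52842569]
```

Emit:
servo_tool(increments=[{"x":-0.004,"y":0.003,"z":0.008,"ax":0,"ay":0,"az":0,"gripper":0.5},{"x":0,"y":0,"z":0.008,"ax":0,"ay":0,"az":0,"gripper":0.5},{"x":0,"y":0,"z":0.005,"ax":0,"ay":0,"az":0,"gripper":0.5},{"x":0,"y":0,"z":0,"ax":0,"ay":0,"az":0,"gripper":0.5},{"x":0,"y":0,"z":0,"ax":0,"ay":0,"az":0,"gripper":0.5}])

```text
time_s: 55.0
position: [534.8, 244.2, 39.1]
eef_rot: [0.989, 0.148, -0.0, -0.0]
ft_force: [0.4, -0.2, -1.1]
finger_gap: 50.8
grip_force: 30.0
```

Emit:
servo_tool(increments=[{"x":0,"y":0,"z":0.003,"ax":0,"ay":0,"az":0,"gripper":0.5},{"x":0,"y":0,"z":0,"ax":0,"ay":0,"az":0,"gripper":0.5}])

```text
time_s: 55.25
position: [534.8, 244.3, 39.0]
eef_rot: [0.989, 0.148, 0.0, 0.0]
ft_force: [-1.3, -1.3, 5.9]
finger_gap: 50.5
grip_force: 30.0
```

Contact. Release, rise clear, and check.

Emit:
servo_tool(increments=[{"x":0,"y":0,"z":-0.002,"ax":0,"ay":0,"az":0,"gripper":0.4},{"x":0,"y":0,"z":0,"ax":0,"ay":0,"az":0,"gripper":0.25},{"x":0,"y":0,"z":0,"ax":0,"ay":0,"az":0,"gripper":0.1},{"x":0,"y":0,"z":0,"ax":0,"ay":0,"az":0,"gripper":0.1},{"x":0,"y":0,"z":-0.06,"ax":0,"ay":0,"az":0,"gripper":0.1},{"x":0,"y":0,"z":-0.15,"ax":0,"ay":0,"az":0,"gripper":0.1},{"x":0,"y":0,"z":-0.2,"ax":0,"ay":0,"az":0,"gripper":0.1},{"x":0,"y":0,"z":-0.2,"ax":0,"ay":0,"az":0,"gripper":0.1},{"x":0,"y":0,"z":-0.2,"ax":0,"ay":0,"az":0,"gripper":0.1},{"x":0,"y":0,"z":-0.2,"ax":0,"ay":0,"az":0,"gripper":0.1}])

```text
time_s: 56.5
position: [534.4, 244.3, 294.3]
eef_rot: [0.989, 0.148, 0.0, -0.0]
ft_force: [1.1, -0.3, -0.3]
finger_gap: 79.0
grip_force: 0.0
```

Emit:
servo_tool(increments=[{"x":0,"y":0,"z":-0.1,"ax":0,"ay":0,"az":0,"gripper":0.1},{"x":0,"y":0,"z":0,"ax":0,"ay":0,"az":0,"gripper":0.1},{"x":0,"y":0,"z":0,"ax":0,"ay":0,"az":0,"gripper":0.1},{"x":0,"y":0,"z":0,"ax":0,"ay":0,"az":0,"gripper":0.1}])

```text
time_s: 57.0
position: [534.4, 243.8, 315.2]
eef_rot: [0.989, 0.148, -0.001, 0.0]
ft_force: [0.7, -0.6, -0.8]
finger_gap: 78.9
grip_force: 0.0
```

```bash
python3 - <<'E'
from h import *
snap('w21'); rimfit('w21',(535,244.3),[(26,47),(25,64)],w=8); rimfit('w21',(535,244.3),[(48,7),(48,0)],w=8)
rimfit('w21',(659,114.5),[(33.5,145),(10,179)],w=8)
T=np.load('pics/w21.npy'); print(proj('wrist',[659,114.5,145],T),proj('wrist',[660,-37,73],T))
# compare side views: before/after lid, cup regions: residual outside the robot
a=cv2.imread('pics/side14.png');b=manip.camera('side')[:,:,::-1]; d=np.abs(a.astype(int)-b).sum(2)
cv2.imwrite('pics/side21.png',b); print('pot region diff',d[185:260,255:320].mean().round(1))
E
```

```text
w21 (np.float32(330.18445), np.float64(534.0), np.float64(245.3)) [321.8 533.8 245.7]
w21 (np.float32(443.22797), np.float64(535.0), np.float64(244.3)) [429.9 535.1 244.4]
w21 (np.float32(251.50809), np.float64(658.0), np.float64(114.5)) [237.3 658.5 115. ]
[484.4 102.5] [566.8 139.2]
pot region diff 40.7
```

```bash
python3 - <<'E'
from h import *
T=np.load('pics/w18.npy'); a=ray('wrist',241,26,119,T); b=ray('wrist',144,68,108,T); print(a,b,np.degrees(np.arctan2(*(a-b)[::-1])))
print(manip.hand_in())
E
```

```text
[657.7  37.6] [656.5 179.1] -89.51411104450818
the job is handed in; nothing more can be done
None
```

The tea place is laid and handed in after about 57 s of robot time, in the order asked: tea light, pot with its spout within about 1° of the saucer, lid, cup, honey jar; in the last measurements cup and jar sat within about 3 mm of centre and nothing tipped.

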